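Load the nut dispenser and hold its spring slide open at the mark

TASK

Tip the four hazelnuts out of the scoop into the funnel of the nut dispenser while its slide stays in, then stand the empty scoop upright on the worktop and let go of it. After that pull the dispenser's spring-return slide out by its upright post until the post is in line with the two small fins on the rails, so that all the hazelnuts drop into the bowl, and keep it there: finish while still holding the post at the mark, for the slide springs shut if you let go. Leave the bowl in its place under the outlet, and the mug, the timer and the salt shaker where they stand.

Things in the scene. Friction and masses are not known exactly. Their poses are not given: they have to be found in the camera images.
- dispenser: Fixed wooden nut dispenser: base 150 x 170 x 12 mm, two cheeks (outer faces y = +-82 mm, x +-55 mm), deck 113 mm high, round steel funnel on it. Origin: centre of the base's underside, under the funnel's axis; z up; its front (slide side) faces its -x, toward the robot. In front two steel rails (at y = +-24 mm, 7 mm wide, top 106 mm high) run out to x = -225 mm.
- funnel_mouth (a point): Centre of the funnel's open mouth: 190 mm above the worktop, inner diameter 126 mm (132 outside). The funnel narrows downward to a throat of 57 mm.
- outlet (a point): Lower end of the funnel's throat, on the funnel's axis, 107 mm above the worktop. The slide's plate closes it from below while the slide is in.
- mark (a point): The mark: midway between two small dark upright fins (4 mm thick, 10 mm tall, tops 115 mm high), one on each rail, 190 mm in front of the funnel axis; this point is given at 150 mm height. The slide is at the mark when its post stands in line with the two fins.
- gate_grip (a point): On the slide's grip: an upright square wooden post, 14 x 14 mm, standing on the slide's tongue between the two rails; it reaches from 105 to 165 mm above the worktop. This point is on its axis at 150 mm height. It starts 130 mm in front of the funnel axis and travels straight along the dispenser's -x.
- gate (a joint): Travel of the spring-return slide (m): 0 = in, throat shut; grows as the post is pulled out along the dispenser's -x; 0.060 = at the mark (the hole in its plate lies right under the throat), 0.080 = end stop. A spring pulls it back: about 2 N at 0, 8 N at the mark; let go, it shuts.
- scoop: Loose flared steel scoop, about 0.15 kg: round cup, 48 mm diameter at the foot, 100 at the rim, 42 tall, wall 3 (leaning out 32 degrees); an eight-sided bar handle, 14 mm across flats (one pair of flats upright), axis 60 mm high, lies along the scoop's -y, 62 to 165 mm from the cup's axis. Origin: centre of the cup's underside; z up. Starts on the worktop holding the hazelnuts.
- scoop_grip (a point): On the axis of the scoop's handle, 115 mm from the cup's axis, 60 mm above the scoop's underside: pinch the bar here across it, from straight above or tilted 45 degrees to either side.
- bowl: Loose white bowl, rim diameter 110 mm, 45 mm tall, standing on the dispenser's base (12 mm high) under the outlet. Origin: centre of its underside, z up.
- mug: Bystander: dark mug, 86 mm wide, 97 mm tall, 120 mm with its handle, standing on the worktop. Origin: underside, middle.
- egg_timer: Bystander: round kitchen timer, 69 mm diameter, 60 mm tall, standing on the worktop. Origin: centre of its underside.
- salt: Bystander: salt shaker, 44 mm diameter, 90 mm tall, standing on the worktop. Origin: centre of its underside.
- hazelnut0: One of the four hazelnuts, a ball of 20 mm diameter, 10 g; origin at its centre. All four start in the scoop.
- hazelnut1: One of the four hazelnuts, a ball of 20 mm diameter, 10 g; origin at its centre. All four start in the scoop.
- hazelnut2: One of the four hazelnuts, a ball of 20 mm diameter, 10 g; origin at its centre. All four start in the scoop.
- hazelnut3: One of the four hazelnuts, a ball of 20 mm diameter, 10 g; origin at its centre. All four start in the scoop.

How it is judged:
On the way, in this order (a step that is already met when the one before it is completed fails the run):
1. all four hazelnuts are in the funnel, with the slide still in (horizontal distance between each of hazelnut0, hazelnut1, hazelnut2, hazelnut3 and outlet below 0.066 m and height (world z) of hazelnut0 between 0.107 and 0.188 m and height (world z) of hazelnut1 between 0.107 and 0.188 m and height (world z) of hazelnut2 between 0.107 and 0.188 m and height (world z) of hazelnut3 between 0.107 and 0.188 m and value of joint gate below 0.015 m), for 0.2 s.
2. the scoop stands upright on the worktop, let go, and the hazelnuts are still in the funnel (all of step 1 and height (world z) of scoop between -0.008 and 0.008 m and angle between scoop's own z axis and vertical below 0.12 rad and contact force between the fingers and scoop below 0.05 N), for 0.2 s.
At the end, for the whole second after the job is handed in: Fingers hold the slide still at the mark (60 mm out, within 7 mm; over 2 N, scoop not touching it); all four hazelnuts rest in the bowl, which stands upright within 30 mm of the outlet axis; the scoop stands upright (0.12 rad) on the worktop, let go (height (world z) of scoop between -0.008 and 0.008 m and angle between scoop's own z axis and vertical below 0.12 rad and contact force between each of the fingers, gate and scoop below 0.05 N and horizontal distance between each of hazelnut0, hazelnut1, hazelnut2, hazelnut3 and bowl below 0.052 m and z of hazelnut0 in the frame of bowl between 0.005 and 0.05 m and linear speed of each of hazelnut0, hazelnut1, hazelnut2, hazelnut3 below 0.05 m/s and z of hazelnut1 in the frame of bowl between 0.005 and 0.05 m and z of hazelnut2 in the frame of bowl between 0.005 and 0.05 m and z of hazelnut3 in the frame of bowl between 0.005 and 0.05 m and value of joint gate between 0.053 and 0.067 m and velocity of joint gate between -0.01 and 0.01 m/s and contact force between the fingers and gate above 2 N and angle between bowl's own z axis and vertical below 0.15 rad and horizontal distance between bowl and outlet below 0.03 m); the arm keeps its last pose, push and grip.
It fails at once if the mug was shifted by more than 3 cm or tipped over (distance of mug from where it was at the start of the episode above 0.03 m or angle between mug's own z axis and vertical above 0.4 rad).
It fails at once if the egg timer was shifted by more than 3 cm or tipped over (distance of egg_timer from where it was at the start of the episode above 0.03 m or angle between egg_timer's own z axis and vertical above 0.4 rad).
It fails at once if the salt was shifted by more than 3 cm or tipped over (distance of salt from where it was at the start of the episode above 0.03 m or angle between salt's own z axis and vertical above 0.4 rad).
It also fails if it takes over 64 s, if anything falls off the work surface, if the arm or the gripper's body presses on something with over 40 N, if the wrist force passes 120 N, or if a joint passes its speed limit or range.

ROBOT

A 7-joint arm with a two-finger parallel gripper is mounted at the origin on a cart in front of the work surface, level with it; the furniture and walls round the work are solid. World frame = base frame: x ahead of the robot, y to its left, z up, the work surface at z = 0. Lengths are in m, angles in rad, forces in N, time in s.
With the tool pointing down it reaches from about 0.4 to 0.85 m from the base axis. Payload 6.9 kg.
Tool frame: the origin (TCP) lies at the very end of the fingers, on their centre line; the grasp point (between the pads) lies 19 mm behind it; y points along the fingers, z is the direction in which the jaws open and shut, and the axes are right-handed (so a half turn about y gives the same grasp; the last joint's range is limited). The gripper opens to 85 mm and grips with 20 to 120 N. Pads are 22 mm wide; open, the fingers measure 114 mm over their backs; the gripper's body (76 mm by 85 mm) begins 54 mm behind the grasp point. The pads swing forward as they close: fully open they stand 13 mm farther back than shut.
Start: joints at [1.274, 0.507, -0.238, 1.5, 0.126, 1.149, -0.155], TCP at [0.245, -0.575, 0.231] pointing down, gripper open.
Joint ranges: [-3.08, 3.08], [-0.24, 2.05], [-1.43, 1.35], [0, 2.5], [-1.52, 4.66], [0.17, 1.96], [-2.89, 2.89]. Speed limits (rad/s): [2.39, 2.39, 3.14, 3.14, 3.14, 3.14, 3.14].

INTERFACE

Orientations are given as a unit quaternion [w, x, y, z].
In Python, from rig import observe, snapshot, finish_job gives the robot as it stands. The module is installed in compiled form; this text tells all that it offers.
- The arm moves only by the tool jog_arm, never from a script. Its argument "series" is a list of rows, each a list of 5 numbers: the shift along the tool's x, y, z in m, then the turn about the tool's y in rad, then the finger opening in m, from 0 to 0.0854. In form: [[dx, dy, dz, roll, fingers], ...]. A call has 1 to 20 rows; each row is the pose to reach, as a shift and turn from the pose measured when the call began, along the tool's axes at that moment; what a row does not reach only later rows make up. A row lasts 1/8 s, in which the tool goes at most 62.5 mm and 10.7 degrees, less where a joint would pass 70% of its speed; a pose out of reach is approached as far as the arm can. A call with a gripper value outside its range is refused whole. The fingers move at their own pace and stop on an object; "grip_force" is the grip in N (left out, the last holds). Time passes only in rows, so rows that repeat a pose let the fingers close. It gives the time, the measured TCP pose, the force and the opening at its end, in the units of the state.
- observe(): the state, without advancing time (a new reading comes with each control period).
- snapshot(name): name is "scene" or "top" or "wrist"; returns a dict with "frame" (420x560x3 uint8, red, green, blue), "vertical_fov" (degrees; the focal length in pixels is half the picture's height over the tangent of half this angle, whatever the lens; pixels are square), "cx", "cy" (the principal point, pixels), "D" ([k1, k2, p1, p2, k3] as OpenCV has them; the pictures are not rectified), "xyz" and "attitude" of the camera in the world. Camera axes: x right, y down, z forward; pixel columns grow to the right and rows downward; lengths in m; the calibration is good to about 2 mm. A picture is of the moment at which its call begins. There is no depth.
- finish_job(): hands the job in, once; it reports no verdict.
The state is a dict: "time_s": time; "joint_pos": joint angles; "dq": joint speeds; "joint_efforts": joint torques, N m; "tool_pos": TCP position; "tool_rot": TCP orientation; "contact_force": force on the tool from outside, world axes, zero at the start; "wrist_torque": the same for the moment, N m; "grip_width": opening from 0.0 (shut) to 1.0 (fully open).
Only numpy, scipy, OpenCV 4.12 (cv2) and the standard library are available. Lean on these libraries where they do the work, as an engineer would, in place of code of your own. Each camera call takes 0.05 s, during which the arm holds its last target.

## Working session

There is one attempt and no reset: what is moved stays moved. The work goes in short steps, Python scripts to look and compute and a tool call to move; the robot and the scene stay as the last step left them, time stands still between calls to the robot, and variables do not carry over. Pictures are saved under pics/ and viewed, and the job is handed in when it is done.

Besides the shell and the picture viewer there is one more tool, called after "Request:" by a JSON object that holds its "method" and its "body", one argument or row to a line. jog_arm: Moves the arm, as the interface text tells. Its arguments: {"type":"object","properties":{"series":{"type":"array"},"grip_force":{"type":"number"}},"required":["series"]}

```bash
mkdir -p pics
cat > h.py <<'E'
import numpy as np, cv2, json
from rig import observe, snapshot
from scipy.spatial.transform import Rotation as R
def snap(n,fn):
    s=snapshot(n); cv2.imwrite('pics/'+fn+'.png',s['frame'][:,:,::-1]); 
    np.savez('pics/'+fn+'.npz',**{k:np.array(v) for k,v in s.items()}); return s
def load(fn): return dict(np.load('pics/'+fn+'.npz'))
def cam(s):
    h=s['frame'].shape[0]; f=h/2/np.tan(np.radians(float(s['vertical_fov']))/2)
    K=np.array([[f,0,float(s['cx'])],[0,f,float(s['cy'])],[0,0,1]])
    a=np.array(s['attitude'],float)
    Rm=a if a.shape==(3,3) else R.from_quat([a[1],a[2],a[3],a[0]]).as_matrix()
    return K,np.array(s['D'],float),Rm,np.array(s['xyz'],float)
def ray(s,uv):
    K,D,Rm,t=cam(s); p=cv2.undistortPointsIter(np.array(uv,float).reshape(-1,1,2),K,D,None,None,(3,60,1e-10)).reshape(-1,2)
    d=np.c_[p,np.ones(len(p))]@Rm.T; return t,d
def onplane(s,uv,z):
    t,d=ray(s,uv); return t+d*((z-t[2])/d[:,2])[:,None]
def proj(s,P):
    K,D,Rm,t=cam(s); Pc=(np.array(P,float).reshape(-1,3)-t)@Rm
    return cv2.projectPoints(Pc,np.zeros(3),np.zeros(3),K,D)[0].reshape(-1,2)
def tool():
    o=observe(); q=o['tool_rot']; return np.array(o['tool_pos']),R.from_quat([q[1],q[2],q[3],q[0]]).as_matrix(),o
E
python3 - <<'E'
from h import *
p,Rm,o=tool(); print(o); print(Rm.round(3))
for n in ['scene','top','wrist']:
    s=snap(n,n+'0'); print(n,s['vertical_fov'],s['cx'],s['cy'],s['D'],s['xyz'],s['attitude'])
E
```

```text
{'time_s': 0.0, 'joint_pos': array([ 1.2735131 ,  0.50834526, -0.23753338,  1.50114404,  0.12568689,
        1.14889607, -0.1547902 ]), 'dq': array([ 6.59741296e-05,  2.74378121e-03,  4.34642302e-05,  1.48266442e-03,
        5.13479868e-04,  1.49757942e-03, -5.59066827e-04]), 'joint_efforts': array([ 9.36248871e-04, -6.20609021e+01, -2.18593150e+00, -2.49667454e+01,
        1.29758017e-02,  1.15290302e-02,  3.29519401e-05]), 'tool_pos': array([ 0.24472484, -0.5745428 ,  0.23042149]), 'tool_rot': array([ 0.14132155, -0.14158887,  0.69343686, -0.69218937]), 'contact_force': array([ 0.22461222,  0.47334446, -0.46180583]), 'wrist_torque': array([-0.00537016,  0.04385565, -0.0469696 ]), 'grip_width': 1.0000521087463095}
[[-0.92  -0.001  0.392]
 [-0.392  0.002 -0.92 ]
 [ 0.    -1.    -0.002]]
scene 57.897756146815645 282.12147457312847 211.89954905548157 [0.00178892 0.         0.         0.         0.        ] [-0.17658051 -0.49854227  0.68287647] [-0.42288381  0.77963011 -0.40068749  0.22977318]
top 49.54699685243403 275.4688511216848 211.5539195249501 [-0.1511192  0.         0.         0.         0.       ] [ 0.27316654 -0.00375359  1.50186664] [-0.06420719  0.70471821 -0.70385986  0.06189488]
wrist 63.81047103267835 281.61391409681386 209.2646750631249 [-0.07150731  0.          0.          0.          0.        ] [ 0.31114035 -0.54612464  0.3730744 ] [ 0.11843391  0.82593683 -0.54546776 -0.07916242]
```

View pics/scene0.png

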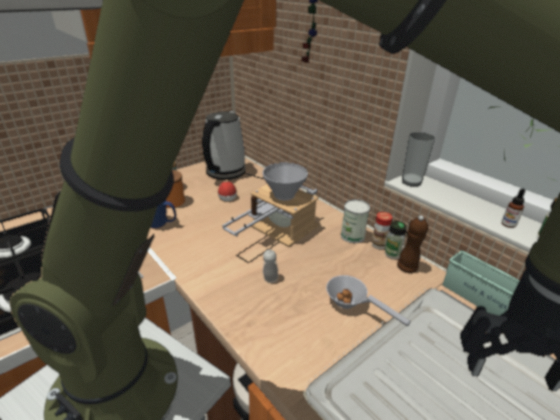

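View pics/top0.png

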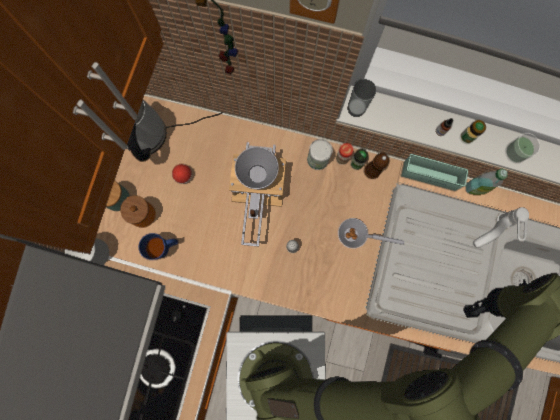

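View pics/wrist0.png

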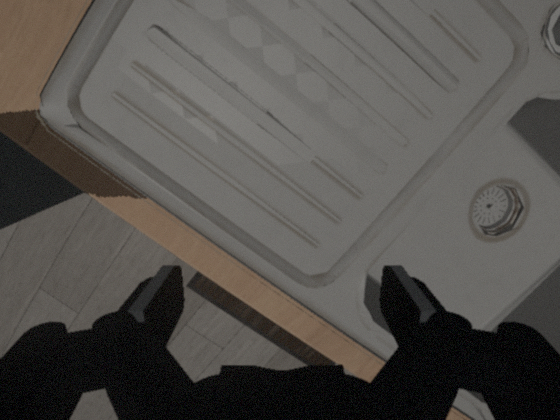

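The top picture shows the funnel at about (257,168), the post at about (255,205), the scoop's cup at (353,233) with its handle running to (403,241), the salt at (293,245), the mug at (155,246) and the timer at (181,173). Next I zoom in to measure these.

Run:
```python
from h import *
s=load('top0'); im=s['frame'][:,:,::-1]
c=cv2.resize(im[140:265,220:415],None,fx=4,fy=4,interpolation=cv2.INTER_CUBIC); cv2.imwrite('pics/top0c.png',c)
s=load('scene0'); im=s['frame'][:,:,::-1]
c=cv2.resize(im[150:345,210:420],None,fx=3,fy=3,interpolation=cv2.INTER_CUBIC); cv2.imwrite('pics/scene0c.png',c)
```

```text
(no output)
```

View pics/top0c.png

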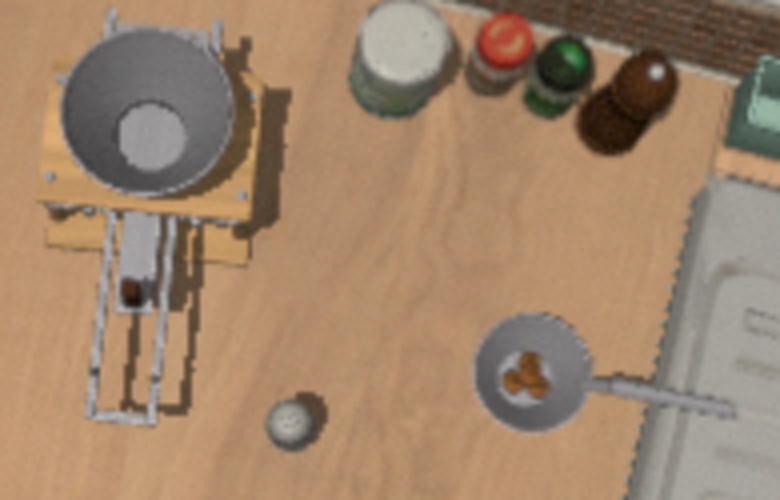

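View pics/scene0c.png

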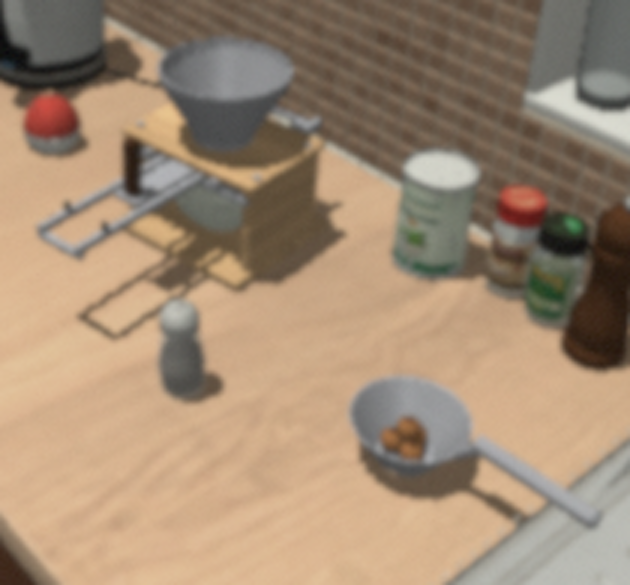

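Run:
```python
from h import *
s=load('top0')
f=lambda u,v:[220+(u+.5)/4-.5,140+(v+.5)/4-.5]
F=onplane(s,[f(148,112)],.190)[0]
rl=onplane(s,[f(90,416),f(155,422),f(101,372-0),f(161,376)],.106); print('rails',rl.round(4))
front=(rl[0]+rl[1])/2
d=F[:2]-front[:2]; print('funnel',F.round(4),'ax len',np.linalg.norm(d),'yaw',np.degrees(np.arctan2(d[1],d[0])))
S=onplane(s,[f(533,372.5)],.042)[0]; print('scoop rim c',S.round(4))
E=onplane(s,[f(735,410),f(594,383)],.060); print('handle',E.round(4), np.linalg.norm(E[:,:2]-S[:2],axis=1), np.degrees(np.arctan2(*(E[0]-S)[1::-1])))
print('rad',[np.linalg.norm(onplane(s,[f(a,372)],.042)[0]-onplane(s,[f(b,372)],.042)[0]) for a,b in [(474,592)]], np.linalg.norm(onplane(s,[f(61,112)],.19)[0]-onplane(s,[f(235,112)],.19)[0]))
print('post top',onplane(s,[f(127,288)],.165))
print('salt',onplane(s,[f(292,425)],.07))
# scene view
s2=load('scene0'); g=lambda u,v:[210+(u+.5)/3-.5,150+(v+.5)/3-.5]
print('scene funnel',onplane(s2,[g(227,72)],.19),'scoop',onplane(s2,[g(411,424)],.042),'handle end',onplane(s2,[g(597,516)],.06),'post top',onplane(s2,[g(131,141)],.165),'salt',onplane(s2,[g(180,318)],.08), onplane(s2,[g(184,385)],.005))
print('fins',onplane(s2,[g(67,204),g(106,224)],.115))
```

```text
rails [[0.4245 0.1037 0.106 ]
 [0.42   0.0535 0.106 ]
 [0.4588 0.0956 0.106 ]
 [0.4557 0.0491 0.106 ]]
funnel [0.6432 0.0572 0.19  ] ax len 0.22200359734374295 yaw -5.5254060940217204
scoop rim c [ 0.467  -0.2502  0.042 ]
handle [[ 0.4338 -0.4108  0.06  ]
 [ 0.456  -0.2963  0.06  ]] [0.16402413 0.04741782] -101.67611541706952
rad [np.float64(0.09659121993849583)] 0.1300707993891594
post top [[0.51417976 0.07278946 0.165     ]]
salt [[ 0.42153607 -0.05319512  0.07      ]]
scene funnel [[0.63684117 0.04784624 0.19      ]] scoop [[ 0.46047564 -0.25537013  0.042     ]] handle end [[ 0.43800554 -0.4104545   0.06      ]] post top [[0.51234649 0.06644147 0.165     ]] salt [[ 0.42070184 -0.05671883  0.08      ]] [[ 0.42327989 -0.05930367  0.005     ]]
fins [[0.45590895 0.09647534 0.115     ]
 [0.45221179 0.04782582 0.115     ]]
```

Run:
```python
from h import *
s=load('top0')
print(onplane(s,[(250,118),(340,135),(330,120),(390,180),(300,290),(235,290)],0).round(3))
print(onplane(s,[(340,120),(560,190),(350,150),(450,125)],.3).round(3))
p,Rm,o=tool()
a=np.radians(-11.7)
for T in [(0.4426,-0.3637,0.25),(0.7,-0.145,0.3),(0.95,-0.2,0.5)]:
    print((Rm.T@(np.array(T)-p)).round(3))
```

```text
[[ 0.878  0.091  0.   ]
 [ 0.815 -0.223  0.   ]
 [ 0.871 -0.19   0.   ]
 [ 0.655 -0.391  0.   ]
 [ 0.284 -0.079  0.   ]
 [ 0.283  0.133  0.   ]]
[[ 0.752 -0.181  0.3  ]
 [ 0.554 -0.825  0.3  ]
 [ 0.664 -0.206  0.3  ]
 [ 0.742 -0.499  0.3  ]]
[-0.265 -0.019 -0.117]
[-0.587 -0.069 -0.217]
[-0.796 -0.269 -0.069]
```

Request:
{"method": "jog_arm", "body": {
  "series": [
    [-0.05, -0.01, -0.02, -0.18, 0.085],
    [-0.1, -0.02, -0.04, -0.36, 0.085],
    [-0.15, -0.02, -0.07, -0.54, 0.085],
    [-0.2, -0.02, -0.09, -0.72, 0.085],
    [-0.25, -0.02, -0.11, -0.9, 0.085],
    [-0.265, -0.02, -0.117, -0.963, 0.085],
    [-0.265, -0.02, -0.117, -0.963, 0.085]
  ]
}}

```text
time_s: 1.02
tool_pos: [0.4431, -0.3625, 0.2506]
tool_rot: [0.447, -0.446, 0.549, -0.548]
contact_force: [-0.4, -0.2, 0.8]
grip_width: 0.998
```

Roll and shift work as expected. Next I look at the scoop with the wrist camera, then check what the arm does near the top of its reach, because tipping needs a tilt.

Run:
```python
from h import *
p,Rm,o=tool(); print(o['joint_pos'].round(3)); print(Rm.round(3)); snap('wrist','w1')
```

```text
[ 0.99   0.44  -0.532  1.607  0.237  1.16   0.201]
[[-0.202 -0.001  0.979]
 [-0.979  0.002 -0.202]
 [-0.001 -1.    -0.001]]
```

View pics/w1.png

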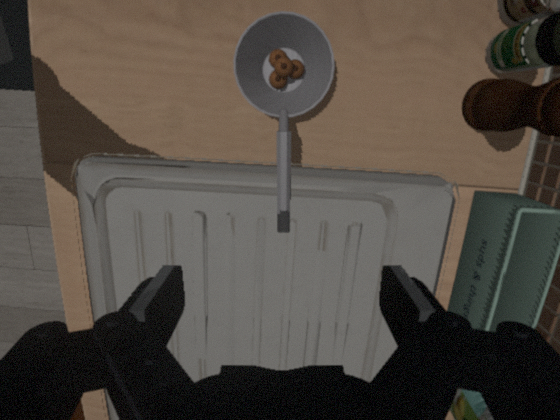

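Request:
{"method": "jog_arm", "body": {
  "series": [
    [0, -0.06, 0, 0, 0.085],
    [0, -0.12, 0, 0, 0.085],
    [0, -0.18, 0, 0, 0.085],
    [0, -0.24, 0, 0, 0.085],
    [0, -0.3, 0, 0, 0.085],
    [0, -0.36, 0, 0, 0.085],
    [0, -0.42, 0, 0, 0.085],
    [0, -0.48, 0, 0, 0.085]
  ]
}}

```text
time_s: 2.08
tool_pos: [0.4295, -0.3549, 0.5957]
tool_rot: [-0.446, 0.44, -0.531, 0.57]
contact_force: [0.8, 0.1, -1.1]
grip_width: 0.994
```

Run:
```python
from h import *
p,Rm,o=tool(); print(o['joint_pos'].round(3)); print(Rm.round(3))
```

```text
[ 0.493  0.348  0.303  0.787 -0.112  1.962  0.515]
[[-0.213  0.042  0.976]
 [-0.977 -0.038 -0.212]
 [ 0.028 -0.998  0.049]]
```

The wrist picture shows the handle aligned with the jaws' centre line: its end is at (283,228) and the cup at (285,65). At the top of its reach the arm gives up some orientation and tilts outward. A 45° tilt would let a roll about the tool's axis pour in a controlled way, so I try for it in the free space overhead, at azimuth about -12°.

Run:
```python
from h import *
p,Rm,o=tool()
for T in [(0.48,-0.10,0.62),(0.5,-0.104,0.8)]: print((Rm.T@(np.array(T)-p)).round(3))
```

```text
[-0.259 -0.032 -0.004]
[-0.254 -0.211  0.026]
```

Request:
{"method": "jog_arm", "body": {
  "series": [
    [-0.05, -0.01, 0, 0, 0.085],
    [-0.1, -0.02, 0, 0, 0.085],
    [-0.15, -0.03, 0, 0, 0.085],
    [-0.2, -0.03, 0, 0, 0.085],
    [-0.255, -0.06, 0, 0, 0.085],
    [-0.255, -0.09, 0.01, 0, 0.085],
    [-0.255, -0.12, 0.02, 0, 0.085],
    [-0.255, -0.15, 0.02, 0, 0.085]
  ]
}}

```text
time_s: 3.08
tool_pos: [0.4805, -0.1058, 0.6399]
tool_rot: [-0.459, 0.424, -0.512, 0.589]
contact_force: [-0.8, -0.6, 0.3]
grip_width: 0.991
```

Run:
```python
from h import *
p,Rm,o=tool(); print(o['joint_pos'].round(3),p.round(3)); print(Rm.round(3))
```

```text
[-0.091  0.212  0.363  0.861 -0.054  1.963  0.018] [ 0.481 -0.106  0.64 ]
[[-0.218  0.107  0.97 ]
 [-0.975 -0.054 -0.213]
 [ 0.03  -0.993  0.116]]
```

Request:
{"method": "jog_arm", "body": {
  "series": [
    [0, -0.2, 0.05, 0, 0.085],
    [0, -0.2, 0.05, 0, 0.085],
    [0, -0.2, 0.05, 0, 0.085],
    [0, -0.2, 0.05, 0, 0.085]
  ]
}}

```text
time_s: 3.58
tool_pos: [0.4797, -0.1036, 0.6684]
tool_rot: [-0.473, 0.409, -0.491, 0.607]
contact_force: [-0.3, -0.4, 0.3]
grip_width: 0.997
```

Run:
```python
from h import *
p,Rm,o=tool(); print(o['joint_pos'].round(3),p.round(3)); print(Rm.round(3))
```

```text
[-0.128  0.192  0.399  0.814 -0.055  1.963  0.015] [ 0.48  -0.104  0.668]
[[-0.218  0.173  0.96 ]
 [-0.975 -0.07  -0.209]
 [ 0.031 -0.982  0.184]]
```

Request:
{"method": "jog_arm", "body": {
  "series": [
    [0, -0.4, 0.0, 0, 0.085],
    [0, -0.4, 0.0, 0, 0.085]
  ]
}}

```text
time_s: 3.82
tool_pos: [0.4494, -0.0957, 0.6983]
tool_rot: [-0.485, 0.394, -0.472, 0.622]
contact_force: [-0.1, 0.1, -0.6]
grip_width: 0.993
```

Request:
{"method": "jog_arm", "body": {
  "series": [
    [0, -0.4, 0.0, 0, 0.085]
  ]
}}

```text
time_s: 3.95
tool_pos: [0.4333, -0.0908, 0.7172]
tool_rot: [-0.493, 0.384, -0.459, 0.632]
contact_force: [0.7, 1.4, 0.7]
grip_width: 0.995
```

Run:
```python
from h import *
p,Rm,o=tool(); print(o['joint_pos'].round(3),p.round(3)); print(Rm.round(3))
```

```text
[-0.524  0.096  0.792  0.82  -0.05   1.963  0.013] [ 0.433 -0.091  0.717]
[[-0.219  0.271  0.937]
 [-0.975 -0.093 -0.201]
 [ 0.033 -0.958  0.285]]
```

Request:
{"method": "jog_arm", "body": {
  "series": [
    [0, -0.4, 0.15, 0, 0.085]
  ]
}}

```text
time_s: 4.08
tool_pos: [0.4347, -0.09, 0.7379]
tool_rot: [-0.503, 0.371, -0.442, 0.643]
contact_force: [0.1, -0.5, 0.2]
grip_width: 1.0
```

Request:
{"method": "jog_arm", "body": {
  "series": [
    [0, -0.4, 0.15, 0, 0.085]
  ]
}}

```text
time_s: 4.2
tool_pos: [0.4352, -0.0887, 0.7575]
tool_rot: [-0.512, 0.36, -0.426, 0.653]
contact_force: [-0.0, 0.3, 0.1]
grip_width: 0.995
```

Request:
{"method": "jog_arm", "body": {
  "series": [
    [0, -0.4, 0.15, 0, 0.085]
  ]
}}

```text
time_s: 4.32
tool_pos: [0.4322, -0.0874, 0.7777]
tool_rot: [-0.521, 0.348, -0.41, 0.663]
contact_force: [0.2, 0.5, -0.4]
grip_width: 0.994
```

Run:
```python
from h import *
p,Rm,o=tool(); print(o['joint_pos'].round(3),p.round(3)); print(Rm.round(3))
```

```text
[-0.705  0.079  0.976  0.695 -0.054  1.963  0.013] [ 0.432 -0.087  0.778]
[[-0.216  0.406  0.888]
 [-0.976 -0.121 -0.181]
 [ 0.034 -0.906  0.422]]
```

Request:
{"method": "jog_arm", "body": {
  "series": [
    [0, -0.4, 0.2, 0, 0.085]
  ]
}}

```text
time_s: 4.45
tool_pos: [0.4326, -0.0866, 0.7979]
tool_rot: [-0.529, 0.335, -0.393, 0.673]
contact_force: [0.6, 0.2, -0.4]
grip_width: 0.994
```

Request:
{"method": "jog_arm", "body": {
  "series": [
    [0, -0.4, 0.2, 0, 0.085]
  ]
}}

```text
time_s: 4.58
tool_pos: [0.4307, -0.085, 0.818]
tool_rot: [-0.537, 0.322, -0.377, 0.683]
contact_force: [-0.8, 0.3, -0.1]
grip_width: 0.996
```

Request:
{"method": "jog_arm", "body": {
  "series": [
    [0, -0.4, 0.2, 0, 0.085]
  ]
}}

```text
time_s: 4.7
tool_pos: [0.4259, -0.083, 0.8381]
tool_rot: [-0.544, 0.31, -0.36, 0.692]
contact_force: [-0.5, 0.1, -0.4]
grip_width: 0.996
```

Run:
```python
from h import *
p,Rm,o=tool(); print(o['joint_pos'].round(3),p.round(3)); print(Rm.round(3))
```

```text
[-0.891  0.07   1.173  0.566 -0.063  1.963  0.013] [ 0.426 -0.083  0.838]
[[-0.216  0.53   0.82 ]
 [-0.976 -0.148 -0.161]
 [ 0.036 -0.835  0.55 ]]
```

Request:
{"method": "jog_arm", "body": {
  "series": [
    [0, -0.4, 0.35, 0, 0.085]
  ]
}}

```text
time_s: 4.82
tool_pos: [0.4332, -0.0802, 0.8582]
tool_rot: [-0.554, 0.297, -0.341, 0.698]
contact_force: [0.5, 1.3, -0.5]
grip_width: 0.993
```

Request:
{"method": "jog_arm", "body": {
  "series": [
    [0, -0.4, 0.35, 0, 0.085]
  ]
}}

```text
time_s: 4.95
tool_pos: [0.4376, -0.0808, 0.8772]
tool_rot: [-0.562, 0.285, -0.324, 0.705]
contact_force: [0.2, -0.1, -0.2]
grip_width: 0.997
```

Run:
```python
from h import *
p,Rm,o=tool(); print(o['joint_pos'].round(3),p.round(3)); print(Rm.round(3))
```

```text
[-0.615  0.086  0.907  0.442 -0.082  1.963  0.015] [ 0.438 -0.081  0.877]
[[-0.205  0.609  0.766]
 [-0.978 -0.158 -0.136]
 [ 0.038 -0.777  0.628]]
```

Request:
{"method": "jog_arm", "body": {
  "series": [
    [0, -0.4, 0.35, 0, 0.085]
  ]
}}

```text
time_s: 5.08
tool_pos: [0.4378, -0.0808, 0.8964]
tool_rot: [-0.569, 0.272, -0.306, 0.713]
contact_force: [-0.2, 0.8, 0.7]
grip_width: 0.996
```

Request:
{"method": "jog_arm", "body": {
  "series": [
    [0, -0.4, 0.35, 0, 0.085]
  ]
}}

```text
time_s: 5.2
tool_pos: [0.4351, -0.0793, 0.9154]
tool_rot: [-0.575, 0.259, -0.289, 0.72]
contact_force: [0.1, -0.5, 0.1]
grip_width: 0.991
```

Run:
```python
from h import *
p,Rm,o=tool(); print(o['joint_pos'].round(3),p.round(3)); print(Rm.round(3), np.degrees(np.arcsin(Rm[2,2])))
h=np.array([-.203,-.979,0]); 
z=np.cross(h,Rm[:,1]); z/=np.linalg.norm(z); print(z, np.degrees(np.arcsin(z[2])), 'roll', np.arctan2(z@Rm[:,0],z@Rm[:,2]))
```

```text
[-0.542  0.092  0.86   0.338 -0.106  1.964  0.016] [ 0.435 -0.079  0.915]
[[-0.205  0.678  0.706]
 [-0.978 -0.171 -0.119]
 [ 0.04  -0.714  0.699]] 44.3095642714465
[ 0.69988629 -0.14512453  0.69935545] 44.37531483445925 roll 0.02674482022751917
```

Run:
```python
from h import *
s=load('w1')
print('cup',onplane(s,[(284.5,65)],.042).round(4),'handle pts',onplane(s,[(284.5,150),(283.5,200)],.067).round(4),'end top',onplane(s,[(283,212)],.067).round(4))
E=onplane(s,[(283.3,205),(284.5,140)],.067); d=E[0]-E[1]; print(np.degrees(np.arctan2(d[1],d[0])))
im=s['frame'][:,:,::-1]; cv2.imwrite('pics/w1c.png',cv2.resize(im[0:240,200:370],None,fx=3,fy=2.5,interpolation=cv2.INTER_CUBIC))
```

```text
cup [[ 0.4693 -0.2494  0.042 ]] handle pts [[ 0.4531 -0.3278  0.067 ]
 [ 0.4422 -0.3763  0.067 ]] end top [[ 0.4392 -0.3885  0.067 ]]
-102.59999628220226
```

View pics/w1c.png

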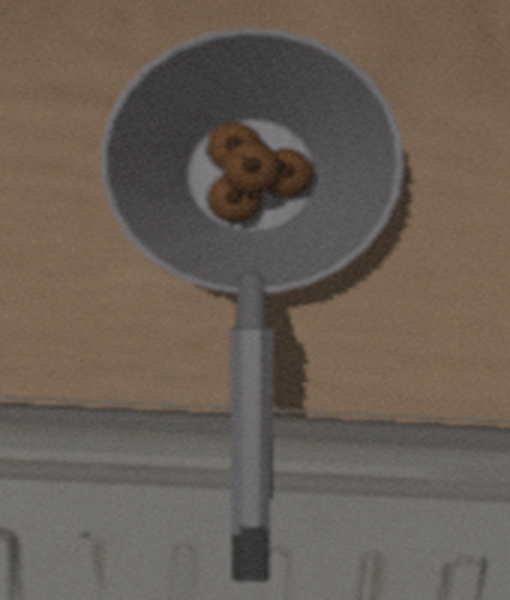

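Run:
```python
from h import *
s=load('w1'); print(s['xyz'])
C=onplane(s,[(284,64.5)],.042)[0]
for r in (131,211,231.5):
    for z in (.053,.067):
        q=onplane(s,[(283.5,r)],z)[0]; print(r,z,q.round(4),np.linalg.norm((q-C)[:2]).round(4))
E=onplane(s,[(200+251/3,131),(200+250.5/3,231)],.067); d=E[1]-E[0]; print(np.degrees(np.arctan2(d[1],d[0])))
```

```text
[ 0.45800786 -0.2919252   0.3932386 ]
131 0.053 [ 0.4557 -0.3109  0.053 ] 0.0634
131 0.067 [ 0.4558 -0.3101  0.067 ] 0.0626
211 0.053 [ 0.4392 -0.3916  0.053 ] 0.1458
211 0.067 [ 0.4399 -0.3875  0.067 ] 0.1417
231.5 0.053 [ 0.4346 -0.4141  0.053 ] 0.1688
231.5 0.067 [ 0.4355 -0.4091  0.067 ] 0.1637
-101.66108214335189
```

```bash
cat >> h.py <<'E'
def to(T,grasp=True,roll=0):
    p,Rm,o=tool(); T=np.array(T,float)
    if grasp: T=T+0.019*Rm[:,1]
    return (Rm.T@(T-p)).round(4)
E
python3 - <<'E'
from h import *
p,Rm,o=tool()
G=np.array([.444,-.363,.06]); print(to(G-0.12*Rm[:,1]))
E
```

```text
[ 0.2414  0.5647 -0.5575]
```

Request:
{"method": "jog_arm", "body": {
  "series": [
    [0.018, 0.042, -0.042, 0.0, 0.035],
    [0.036, 0.084, -0.084, 0.0, 0.035],
    [0.054, 0.127, -0.125, 0.0, 0.035],
    [0.072, 0.169, -0.167, 0.01, 0.035],
    [0.09, 0.21, -0.208, 0.01, 0.035],
    [0.108, 0.253, -0.25, 0.01, 0.035],
    [0.126, 0.296, -0.292, 0.02, 0.035],
    [0.144, 0.338, -0.334, 0.02, 0.035],
    [0.162, 0.38, -0.376, 0.025, 0.035],
    [0.18, 0.422, -0.417, 0.025, 0.035],
    [0.2, 0.465, -0.46, 0.025, 0.035],
    [0.22, 0.51, -0.51, 0.025, 0.035],
    [0.241, 0.565, -0.557, 0.025, 0.035],
    [0.241, 0.565, -0.557, 0.025, 0.035],
    [0.241, 0.565, -0.557, 0.025, 0.035]
  ]
}}

```text
time_s: 7.08
tool_pos: [0.4054, -0.2764, 0.3634]
tool_rot: [-0.573, 0.249, -0.297, 0.722]
contact_force: [1.7, -0.4, 0.8]
grip_width: 0.41
```

Run:
```python
from h import *
p,Rm,o=tool(); print(o['joint_pos'].round(3),p.round(3)); print(Rm.round(3))
h=np.array([-.2015,-.9795,0]); z=np.cross(h,Rm[:,1]); z/=np.linalg.norm(z); print(np.degrees(np.arcsin(z[2])), 'roll', np.arctan2(z@Rm[:,0],z@Rm[:,2]))
G=np.array([.444,-.363,.06]); print(to(G))
snap('wrist','w2'); snap('scene','s2')
```

```text
[ 0.559 -0.108  0.247  2.22  -0.85   0.493  1.256] [ 0.405 -0.276  0.363]
[[-0.219  0.68   0.7  ]
 [-0.975 -0.167 -0.144]
 [ 0.019 -0.714  0.7  ]]
44.412821322134434 roll 0.00028824355044107275
[ 0.0702  0.2764 -0.1728]
```

View pics/w2.png

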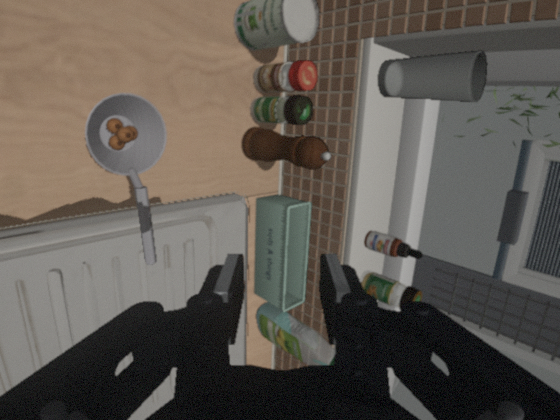

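View pics/s2.png

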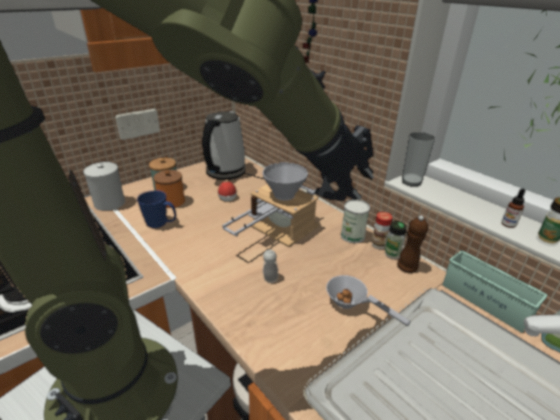

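The wrist picture shows the tilted gripper facing the counter, with the scoop at (125,135) and its handle running to (150,255). I continue to a standoff in front of the handle.

Request:
{"method": "jog_arm", "body": {
  "series": [
    [0.015, 0.045, -0.04, 0, 0.035],
    [0.03, 0.09, -0.08, 0, 0.035],
    [0.05, 0.135, -0.12, 0, 0.035],
    [0.07, 0.17, -0.15, 0, 0.035],
    [0.07, 0.2, -0.173, 0, 0.035],
    [0.07, 0.2, -0.173, 0, 0.035],
    [0.07, 0.2, -0.173, 0, 0.035]
  ]
}}

```text
time_s: 8.05
tool_pos: [0.3969, -0.3257, 0.1851]
tool_rot: [-0.592, 0.24, -0.356, 0.683]
contact_force: [-2.0, -2.4, -1.9]
grip_width: 0.413
```

Run:
```python
from h import *
p,Rm,o=tool(); print(o['joint_pos'].round(3),p.round(3)); print(Rm.round(3))
h=np.array([-.2015,-.9795,0]); z=np.cross(h,Rm[:,1]); z/=np.linalg.norm(z); print(np.degrees(np.arcsin(z[2])), 'roll', np.arctan2(z@Rm[:,0],z@Rm[:,2]))
G=np.array([.444,-.363,.06]); print(to(G))
snap('wrist','w3'); snap('scene','s3')
```

```text
[ 1.243  0.303 -0.308  2.344 -1.483  0.434  2.117] [ 0.397 -0.326  0.185]
[[-0.185  0.637  0.748]
 [-0.978 -0.047 -0.203]
 [-0.094 -0.769  0.632]]
39.464152683986974 roll -0.04792187812617435
[ 0.0396  0.147  -0.0362]
```

View pics/w3.png

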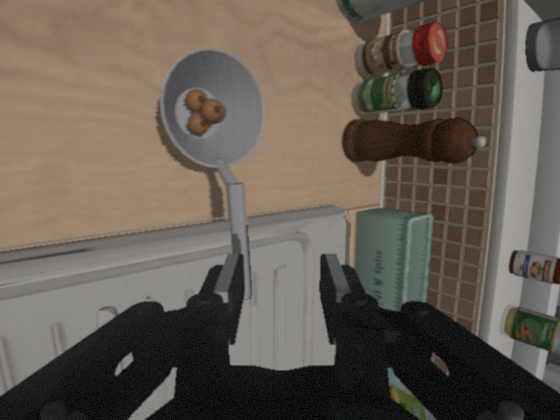

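View pics/s3.png

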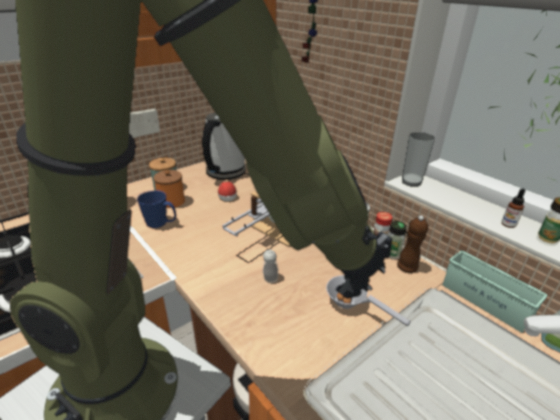

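The approach is running into a joint limit (j5 at -1.48), so the tilt is drifting. I fit a simple kinematic model from the readings so far to see which grasp poses can be reached.

```bash
cat > kin.py <<'E'
import numpy as np
from scipy.spatial.transform import Rotation as R
from scipy.optimize import least_squares
LO=np.array([-3.08,-.24,-1.43,0,-1.52,.17,-2.89]);HI=np.array([3.08,2.05,1.35,2.5,4.66,1.96,2.89])
def fk(q,t):
    off=t[12:].reshape(-1)
    Rz=lambda a:R.from_euler('z',a); Ry=lambda a:R.from_euler('y',a)
    Rm=Rz(off[0])*Rz(q[0]); p=np.array([0,0,t[0]])
    Rm=Rm*Ry(q[1]); Rm=Rm*Rz(q[2]); p=p+Rm.apply([t[1],0,t[2]])
    Rm=Rm*Ry(q[3]); p=p+Rm.apply([t[3],0,0]); Rm=Rm*Rz(q[4]); p=p+Rm.apply([t[4],0,t[5]])
    Rm=Rm*Ry(q[5]); p=p+Rm.apply([t[6],0,0]); Rm=Rm*Rz(q[6]); p=p+Rm.apply([0,0,t[7]])
    return p,Rm   # z = approach
E
cat > fit.py <<'E'
from kin import *
D=[([1.274,.508,-.238,1.501,.126,1.149,-.155],[.2447,-.5745,.2304],[[-.92,-.001,.392],[-.392,.002,-.92],[0,-1,-.002]]),
([.99,.44,-.532,1.607,.237,1.16,.201],[.4431,-.3625,.2506],[[-.202,-.001,.979],[-.979,.002,-.202],[-.001,-1,-.001]]),
([.493,.348,.303,.787,-.112,1.962,.515],[.4295,-.3549,.5957],[[-.213,.042,.976],[-.977,-.038,-.212],[.028,-.998,.049]]),
([-.091,.212,.363,.861,-.054,1.963,.018],[.481,-.106,.64],[[-.218,.107,.97],[-.975,-.054,-.213],[.03,-.993,.116]]),
([-.524,.096,.792,.82,-.05,1.963,.013],[.433,-.091,.717],[[-.219,.271,.937],[-.975,-.093,-.201],[.033,-.958,.285]]),
([-.705,.079,.976,.695,-.054,1.963,.013],[.432,-.087,.778],[[-.216,.406,.888],[-.976,-.121,-.181],[.034,-.906,.422]]),
([-.542,.092,.86,.338,-.106,1.964,.016],[.435,-.079,.915],[[-.205,.678,.706],[-.978,-.171,-.119],[.04,-.714,.699]]),
([.559,-.108,.247,2.22,-.85,.493,1.256],[.405,-.276,.363],[[-.219,.68,.7],[-.975,-.167,-.144],[.019,-.714,.7]]),
([1.243,.303,-.308,2.344,-1.483,.434,2.117],[.397,-.326,.185],[[-.185,.637,.748],[-.978,-.047,-.203],[-.094,-.769,.632]])]
best=None
import itertools
# sign search over joints 1,3,5,7 and mount yaw
for sg in itertools.product([1,-1],repeat=4):
    S=np.array([sg[0],1,sg[1],1,sg[2],1,sg[3]])
    for y0 in (0,np.pi/2,-np.pi/2,np.pi):
        # approach direction residual
        r=[]
        for q,p,M in D:
            t=np.zeros(13); t[12]=y0
            Rm=fk(np.array(q)*S,t)[1].as_matrix(); r.append(Rm[:,2]-np.array(M)[:,1])
        e=np.abs(r).mean()
        if best is None or e<best[0]: best=(e,S,y0)
print(best)
E
python3 fit.py
```

```text
(np.float64(0.00043274837197787575), array([-1,  1, -1,  1, -1,  1,  1]), 0)
```

```bash
cat >> fit.py <<'E'
S=best[1]
def res(t):
    T=np.zeros(13);T[:8]=t
    return np.concatenate([fk(np.array(q)*S,T)[0]-p for q,p,M in D])
r=least_squares(res,[.3,0,.4,0,0,.4,0,.2]); print(r.x.round(4),np.abs(r.fun).max())
for q,p,M in D[:3]:
    Rm=fk(np.array(q)*S,np.r_[r.x,np.zeros(5)])[1].as_matrix(); print((Rm.T@np.array(M)).round(3))
np.save('t.npy',r.x)
E
python3 fit.py
```

```text
(np.float64(0.00043274837197787575), array([-1,  1, -1,  1, -1,  1,  1]), 0)
[ 0.2408  0.0232  0.5992  0.0414 -0.044   0.3781  0.0231  0.3673] 0.026568710211990282
[[ 0.305  0.001 -0.952]
 [-0.952  0.    -0.305]
 [ 0.     1.     0.001]]
[[-0.391  0.002 -0.92 ]
 [-0.92   0.     0.391]
 [ 0.     1.     0.001]]
[[-0.858  0.    -0.514]
 [-0.514  0.001  0.858]
 [ 0.001  1.    -0.   ]]
```

```bash
cat > kin.py <<'E'
import numpy as np
from scipy.spatial.transform import Rotation as R
from scipy.optimize import least_squares
LO=np.array([-3.08,-.24,-1.43,0,-1.52,.17,-2.89]);HI=np.array([3.08,2.05,1.35,2.5,4.66,1.96,2.89])
S=np.array([-1,1,-1,1,-1,1,-1])
AX='zyzyzyz'
def fk(q,V,full=False):
    Rm=R.identity(); p=np.zeros(3); pts=[]
    for i in range(7):
        p=p+Rm.apply(V[i]); pts.append(p); Rm=Rm*R.from_euler(AX[i],S[i]*q[i])
    p=p+Rm.apply(V[7]); pts.append(p)
    Rt=Rm.as_matrix()@T7
    return (p,Rt,pts) if full else (p,Rt)
T7=np.array([[0,0,-1],[-1,0,0],[0,1,0]],float)
E
cat > fit2.py <<'E'
import re
src=open('fit.py').read(); exec(src[src.index('D=['):src.index('best=None')])
from kin import *
import kin
for q,p,M in D:
    kin.T7=np.eye(3); Rm=fk(q,np.zeros((8,3)))[1]; print((Rm.T@np.array(M)).round(2).tolist())
def res(v): 
    V=v.reshape(8,3); return np.r_[np.concatenate([fk(q,V)[0]-p for q,p,M in D]),1e-3*(v-v0)]
v0=np.zeros((8,3));v0[0,2]=.3;v0[3,2]=.4;v0[5,2]=.4;v0[7,2]=.3;v0=v0.ravel()
r=least_squares(res,v0); print(r.x.reshape(8,3).round(3)); print(np.abs(r.fun[:27]).max())
np.save('V.npy',r.x.reshape(8,3))
E
python3 fit2.py
```

```text
[[-0.0, 0.0, -1.0], [-1.0, -0.0, 0.0], [0.0, 1.0, 0.0]]
[[0.0, 0.0, -1.0], [-1.0, 0.0, -0.0], [0.0, 1.0, 0.0]]
[[-0.0, -0.0, -1.0], [-1.0, 0.0, 0.0], [0.0, 1.0, -0.0]]
[[-0.0, 0.0, -1.0], [-1.0, 0.0, 0.0], [-0.0, 1.0, 0.0]]
[[-0.0, 0.0, -1.0], [-1.0, 0.0, 0.0], [0.0, 1.0, -0.0]]
[[0.0, 0.0, -1.0], [-1.0, 0.0, 0.0], [0.0, 1.0, 0.0]]
[[-0.0, 0.0, -1.0], [-1.0, 0.0, 0.0], [-0.0, 1.0, 0.0]]
[[-0.0, 0.0, -1.0], [-1.0, -0.0, -0.0], [0.0, 1.0, 0.0]]
[[-0.0, -0.0, -1.0], [-1.0, -0.0, 0.0], [-0.0, 1.0, -0.0]]
[[ 0.    -0.     0.272]
 [ 0.    -0.003 -0.028]
 [ 0.    -0.003  0.089]
 [-0.    -0.01   0.489]
 [ 0.001 -0.01  -0.009]
 [ 0.     0.     0.391]
 [ 0.001  0.     0.029]
 [ 0.001  0.     0.329]]
0.0004401729958420919
```

```bash
cat >> kin.py <<'E'
V=np.load('V.npy')
rng=np.random.default_rng(0)
def ik(p,Rm,seeds=None,n=25,tol=1e-3):
    sols=[]
    st=[] if seeds is None else list(seeds)
    st+= [LO+(HI-LO)*rng.random(7)*[1,.6,1,1,.6,1,1] for _ in range(n)]
    for q0 in st:
        f=lambda q:np.r_[(fk(q,V)[0]-p)*5,(fk(q,V)[1]-Rm).ravel()]
        r=least_squares(f,np.clip(q0,LO+.03,HI-.03),bounds=(LO+.02,HI-.02),max_nfev=60)
        if np.abs(r.fun).max()<tol*5: sols.append(r.x)
    return sols
def margin(q): return np.minimum(q-LO,HI-q).min()
E
cat > feas.py <<'E'
from kin import *
h=np.array([-.2015,-.9795,0]);up=np.array([0,0,1.]);n=np.cross(up,h); n/=np.linalg.norm(n); 
G=np.array([.444,-.363,.06]); Fm=np.array([.642,.055,.19])
if n[0]<0:n=-n
print('n',n)
cand=[]
for g in range(-30,61,10):
    y0=(n-up)/2**.5; z=(n+up)/2**.5
    gg=np.radians(g); y=np.cos(gg)*y0+np.sin(gg)*h
    cand.append(('45 g%d'%g,y,z))
for b in (-45,-35,35,45):
    bb=np.radians(b); cand.append(('flat b%d'%b,-np.cos(bb)*up+np.sin(bb)*h,n))
cur=[np.array([1.243,.303,-.308,2.344,-1.483,.434,2.117]),np.array([.99,.44,-.532,1.607,.237,1.16,.201])]
for name,y,z in cand:
    for flip in (1,-1):
        zz=z*flip; Rm=np.c_[np.cross(y,zz),y,zz]
        s=ik(G+.019*y,Rm,seeds=cur,n=12)
        b=max(map(margin,s)) if s else None
        print(name,flip,'az',np.degrees(np.arctan2(y[1],y[0])).round(),'tilt',np.degrees(np.arccos(-y[2])).round(),len(s),b, max(s,key=margin).round(2) if s else '')
E
python3 feas.py
```

```text
n [ 0.97948898 -0.20149773  0.        ]
45 g-30 1 az 28.0 tilt 52.0 8 0.41817513856858635 [ 1.44  0.87 -0.49  2.04 -1.1   0.62  2.14]
45 g-30 -1 az 28.0 tilt 52.0 6 0.34939724081978485 [ 1.52  0.91 -0.64  2.04 -0.97  0.52 -1.12]
45 g-20 1 az 16.0 tilt 48.0 9 0.0573737069058991 [ 1.59  0.9  -0.8   2.17 -1.42  0.23  2.42]
45 g-20 -1 az 16.0 tilt 48.0 13 0.0719829703592465 [ 0.48  1.12  1.1   2.19  4.59  1.75 -0.62]
45 g-10 1 az 2.0 tilt 46.0 5 0.1507775009878279 [ 1.7   1.03 -1.16  2.31  2.41  0.32 -1.45]
45 g-10 -1 az 2.0 tilt 46.0 8 0.1929059113967253 [ 1.73  1.08 -1.24  2.31  2.25  0.38  1.85]
45 g0 1 az -12.0 tilt 45.0 7 0.07627811894596359 [ 1.62  1.04 -1.23  2.42  2.47  0.68 -1.61]
45 g0 -1 az -12.0 tilt 45.0 5 0.07395596714800101 [ 1.63  1.05 -1.24  2.43  2.46  0.69  1.54]
45 g10 1 az -26.0 tilt 46.0 0 None 
45 g10 -1 az -26.0 tilt 46.0 0 None 
45 g20 1 az -39.0 tilt 48.0 0 None 
45 g20 -1 az -39.0 tilt 48.0 0 None 
45 g30 1 az -51.0 tilt 52.0 0 None 
45 g30 -1 az -51.0 tilt 52.0 0 None 
45 g40 1 az -62.0 tilt 57.0 0 None 
45 g40 -1 az -62.0 tilt 57.0 0 None 
45 g50 1 az -71.0 t
[... 318 characters left out ...]
48 -0.18  1.24  0.69]
flat b-45 -1 az 78.0 tilt 45.0 8 0.6284431819575491 [ 0.99  0.93 -0.08  1.49 -0.51  1.33 -2.13]
flat b-35 1 az 78.0 tilt 35.0 11 0.8563168680404045 [ 1.17  0.89 -0.49  1.57 -0.14  1.1   0.66]
flat b-35 -1 az 78.0 tilt 35.0 7 0.7596121647253447 [ 0.88  0.85  0.04  1.58 -0.52  1.2  -2.12]
flat b35 1 az -102.0 tilt 35.0 12 0.4431911824827721 [ 0.64  0.74 -0.53  2.06  1.3   1.01 -1.06]
flat b35 -1 az -102.0 tilt 35.0 10 0.4373363655319227 [ 0.43  0.69 -0.21  2.06  1.21  0.81  2.15]
flat b45 1 az -102.0 tilt 45.0 11 0.41786127993969036 [ 0.63  0.84 -0.67  2.08  1.42  1.3  -1.25]
flat b45 -1 az -102.0 tilt 45.0 13 0.4167501130150697 [ 0.77  0.95 -0.95  2.08  1.47  1.53  1.87]
```

```bash
cat > pour.py <<'E'
from kin import *
h=np.array([-.2015,-.9795,0]);up=np.array([0,0,1.]);n=np.array([.9795,-.2015,0])
Fm=np.array([.642,.055,.19])
def grasp(kind,a):
    a=np.radians(a)
    if kind=='45': return np.cos(a)*(n-up)/2**.5+np.sin(a)*h,(n+up)/2**.5
    return -np.cos(a)*up+np.sin(a)*h,n
def pour(y,z,phi,back=.02,clr=.02):
    Q=R.from_rotvec(y*phi).as_matrix(); zs=Q@up
    tilt=np.degrees(np.arccos(zs[2])); 
    rc=Q@(-.115*h-.018*up); d=-up-(-up@zs)*zs
    d=d/(np.linalg.norm(d)+1e-9); pd=zs*[1,1,0]; pd=pd/(np.linalg.norm(pd)+1e-9)
    lip=rc+.05*d
    g=Fm-back*pd+clr*up-lip
    Rm=Q@np.c_[np.cross(y,z),y,z]
    return g,Rm,tilt,Q@h,pd
if __name__=='__main__':
    cur=[np.array([1.243,.303,-.308,2.344,-1.483,.434,2.117]),np.array([.99,.44,-.532,1.607,.237,1.16,.201])]
    for kind,a in [('flat',-45),('flat',-38),('flat',45),('flat',38),('45',-30),('45',-20),('45',0)]:
        y,z=grasp(kind,a)
        for ph in (-180,-150,-120,120,150,):
            g,Rm,t,hh,pd=pour(y,z,np.radians(ph))
            res=[]
            for fl in (1,-1):
                R2=Rm*np.array([fl,1,fl]); s=ik(g+.019*y,R2,seeds=cur,n=5)
                res.append(max(s,key=margin).round(2).tolist()+[round(margin(max(s,key=margin)),2)] if s else None)
            print(kind,a,'phi',ph,'tilt',t.round(),'grasp',g.round(3),'handle z',hh.round(2),'pourdir',pd.round(2),'\n   ',res[0],'\n   ',res[1])
E
python3 pour.py
```

```text
flat -45 phi -180 tilt 90.0 grasp [0.642 0.057 0.375] handle z [-0. -0.  1.] pourdir [-0.2  -0.98 -0.  ] 
    [-0.12, 0.54, 0.63, 1.48, -1.05, 1.56, -2.65, np.float64(0.24)] 
    [0.64, 0.53, -0.65, 1.47, -0.51, 1.17, 0.06, np.float64(0.77)]
flat -45 phi -150 tilt 86.0 grasp [0.683 0.044 0.368] handle z [ 0.33 -0.14  0.93] pourdir [-0.54 -0.84  0.  ] 
    [0.74, 0.68, -0.94, 1.35, -0.25, 1.15, 2.47, np.float64(0.42)] 
    [0.59, 0.6, -0.61, 1.35, -0.48, 1.21, -0.49, np.float64(0.75)]
flat -45 phi -120 tilt 76.0 grasp [0.717 0.022 0.349] handle z [ 0.55 -0.37  0.75] pourdir [-0.78 -0.63  0.  ] 
    [0.61, 0.69, -0.67, 1.26, -0.39, 1.22, 2.09, np.float64(0.74)] 
    [0.56, 0.67, -0.57, 1.26, -0.46, 1.24, -1.0, np.float64(0.72)]
flat -45 phi 120 tilt 76.0 grasp [0.56  0.054 0.349] handle z [-0.65 -0.12  0.75] pourdir [ 0.46 -0.89  0.  ] 
    [0.54, 0.39, -0.36, 1.72, -0.72, 1.17, -1.76, np.float64(0.63)] 
    [0.78, 0.44, -0.73, 1.71, -0.56, 1.08, 1.23, np.float64(0.68)]
flat -45 phi 150 tilt 86.0 grasp [0.6   0.061 0.368] handle z [-0.36  0.01  0.93] pourdir [ 0.16 -0.99  0.  ] 
    [0
[... 6462 characters left out ...]
.0 grasp [0.732 0.085 0.333] handle z [0.7  0.37 0.61] pourdir [-0.63  0.78  0.  ] 
    [0.17, 0.41, -0.69, 1.81, 1.26, 0.7, 0.59, np.float64(0.53)] 
    [-0.12, 0.35, -0.27, 1.81, 1.09, 0.53, -2.44, np.float64(0.36)]
45 0 phi 120 tilt 76.0 grasp [0.598 0.132 0.192] handle z [-0.5   0.61 -0.61] pourdir [-0.89 -0.46  0.  ] 
    [0.03, 0.5, -0.79, 2.25, 1.76, 0.89, 1.88, np.float64(0.25)] 
    [-0.12, 0.45, -0.56, 2.25, 1.78, 0.76, -1.3, np.float64(0.25)]
45 0 phi 150 tilt 86.0 grasp [0.628 0.162 0.22 ] handle z [-0.17  0.92 -0.35] pourdir [-0.99 -0.16  0.  ] 
    [-0.01, 0.49, -0.77, 2.13, 1.63, 0.87, 1.51, np.float64(0.37)] 
    [-0.13, 0.45, -0.59, 2.13, 1.62, 0.77, -1.64, np.float64(0.37)]
```

Request:
{"method": "jog_arm", "body": {
  "series": [
    [0.02, 0.03, -0.02, 0, 0.035],
    [0.04, 0.06, -0.036, 0, 0.035],
    [0.04, 0.06, -0.036, 0, 0.035],
    [0.04, 0.06, -0.036, 0, 0.035]
  ]
}}

```text
time_s: 8.65
tool_pos: [0.3902, -0.3783, 0.1219]
tool_rot: [-0.586, 0.244, -0.371, 0.678]
contact_force: [0.6, -0.1, 0.6]
grip_width: 0.412
```

```bash
cat > st.py <<'E'
from h import *
from kin import margin
p,Rm,o=tool(); print('t',round(o['time_s'],2),o['joint_pos'].round(3),'marg',margin(o['joint_pos']).round(3),'dq',np.abs(o['dq']).max().round(2)); print(p.round(4),'F',o['contact_force'].round(1),o['grip_width'].round(3)); print(Rm.round(3))
y=Rm[:,1]; print('az',np.degrees(np.arctan2(y[1],y[0])).round(1),'tilt',np.degrees(np.arccos(-y[2])).round(1))
h=np.array([-.2015,-.9795,0]); z=np.cross(h,Rm[:,1]); z/=np.linalg.norm(z); print('jaw elev',np.degrees(np.arcsin(z[2])), 'roll', np.arctan2(z@Rm[:,0],z@Rm[:,2]))
G=np.array([.444,-.363,.06]); print('to grip',to(G))
E
python3 st.py
```

```text
t 8.65 [ 1.57   0.543 -0.715  2.289 -1.519  0.176  2.254] marg 0.001 dq 0.06Traceback (most recent call last):
  File "st.py", line 3, in <module>
    p,Rm,o=tool(); print('t',round(o['time_s'],2),o['joint_pos'].round(3),'marg',margin(o['joint_pos']).round(3),'dq',np.abs(o['dq']).max().round(2)); print(p.round(4),'F',o['contact_force'].round(1),o['grip_width'].round(3)); print(Rm.round(3))
                                                                                                                                                                                                        ^^^^^^^^^^^^^^^^^^^^^
AttributeError: 'float' object has no attribute 'round'
```

```bash
sed -i "s/o\['grip_width'\].round(3)/round(o['grip_width'],3)/" st.py; python3 st.py
```

```text
t 8.65 [ 1.57   0.543 -0.715  2.289 -1.519  0.176  2.254] marg 0.001 dq 0.06
[ 0.3902 -0.3783  0.1219] F [ 0.6 -0.1  0.6] 0.412
[[-0.194  0.614  0.765]
 [-0.975 -0.038 -0.217]
 [-0.104 -0.788  0.607]]
az -3.6 tilt 38.0
jaw elev 37.71793977427539 roll -0.058732445907489675
to grip [-0.0189  0.1002  0.0003]
```

Tilt is still 38° here, close enough for the 45° flats to seat on the pads. I go on along the approach.

Request:
{"method": "jog_arm", "body": {
  "series": [
    [-0.01, 0.02, 0, -0.03, 0.035],
    [-0.019, 0.04, 0, -0.06, 0.035],
    [-0.019, 0.06, 0, -0.06, 0.035],
    [-0.019, 0.06, 0, -0.06, 0.035]
  ]
}}

```text
time_s: 9.15
tool_pos: [0.4319, -0.3772, 0.0986]
tool_rot: [-0.604, 0.269, -0.364, 0.656]
contact_force: [-0.3, -0.1, 0.3]
grip_width: 0.407
```

```bash
python3 st.py
```

```text
t 9.15 [ 1.408  0.59  -0.614  2.229 -1.521  0.176  2.273] marg -0.001 dq 0.04
[ 0.4319 -0.3772  0.0986] F [-0.3 -0.1  0.3] 0.407
[[-0.126  0.597  0.792]
 [-0.988 -0.006 -0.153]
 [-0.087 -0.802  0.591]]
az -0.6 tilt 36.7
jaw elev 36.17860602641142 roll 0.009556961963040914
to grip [-0.0122  0.0571 -0.0154]
```

Run:
```python
from h import *
s=snap('wrist','w4'); im=s['frame'][:,:,::-1].copy()
h=np.array([-.2015,-.9795,0]); G=np.array([.444,-.363,.06])
for P,c in [(G,(0,0,255)),(G+.05*h,(0,255,0)),(G-.053*h,(0,255,0)),(np.array([.467,-.250,.042]),(255,0,0))]:
    u=proj(s,P)[0]; print(u.round(1)); cv2.circle(im,tuple(int(x) for x in u.round()),3,c,1)
cv2.imwrite('pics/w4m.png',im)
```

```text
[254.  221.3]
[254.5 303.9]
[253.7 125.1]
[236.6  14.8]
```

View pics/w4m.png

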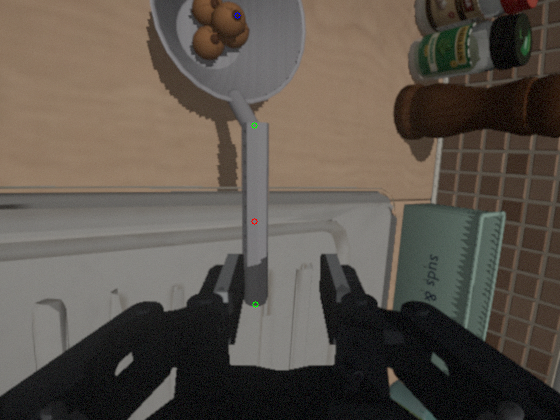

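Request:
{"method": "jog_arm", "body": {
  "series": [
    [-0.006, 0.01, -0.01, 0.0, 0.04],
    [-0.012, 0.02, -0.0154, 0.01, 0.04],
    [-0.012, 0.035, -0.0154, 0.01, 0.04],
    [-0.012, 0.045, -0.0154, 0.01, 0.04],
    [-0.012, 0.045, -0.0154, 0.01, 0.04]
  ]
}}

```text
time_s: 9.82
tool_pos: [0.448, -0.3773, 0.0698]
tool_rot: [-0.607, 0.268, -0.379, 0.645]
contact_force: [-0.4, 0.1, 0.2]
grip_width: 0.47
```

```bash
python3 st.py
```

```text
t 9.82 [ 1.338  0.649 -0.562  2.195 -1.522  0.176  2.267] marg -0.002 dq 0.02
[ 0.448  -0.3773  0.0698] F [-0.4  0.1  0.2] 0.47
[[-0.119  0.581  0.805]
 [-0.986  0.025 -0.164]
 [-0.115 -0.814  0.57 ]]
az 2.4 tilt 35.5
jaw elev 34.719003261463506 roll 0.001780172548988937
to grip [-0.0125  0.025  -0.0111]
```

Request:
{"method": "jog_arm", "body": {
  "series": [
    [-0.01, 0.005, -0.015, 0.0, 0.04],
    [-0.016, 0.012, -0.02, 0.0, 0.04],
    [-0.016, 0.025, -0.02, 0.0, 0.04],
    [-0.016, 0.03, -0.02, 0.0, 0.04],
    [-0.016, 0.03, -0.02, 0.0, 0.04]
  ]
}}

```text
time_s: 10.45
tool_pos: [0.4524, -0.3706, 0.0494]
tool_rot: [-0.612, 0.27, -0.389, 0.634]
contact_force: [-0.3, -0.1, 0.2]
grip_width: 0.469
```

```bash
python3 st.py;  python3 - <<'E'
from h import *
s=snap('wrist','w5')
E
```

```text
t 10.45 [ 1.305  0.685 -0.538  2.185 -1.522  0.176  2.274] marg -0.002 dq 0.01
[ 0.4524 -0.3706  0.0494] F [-0.3 -0.1  0.2] 0.469
[[-0.105  0.566  0.818]
 [-0.985  0.052 -0.163]
 [-0.134 -0.823  0.552]]
az 5.2 tilt 34.6
jaw elev 33.45532573198356 roll 0.005460058984192019
to grip [-0.008   0.0059 -0.0023]
```

View pics/w5.png

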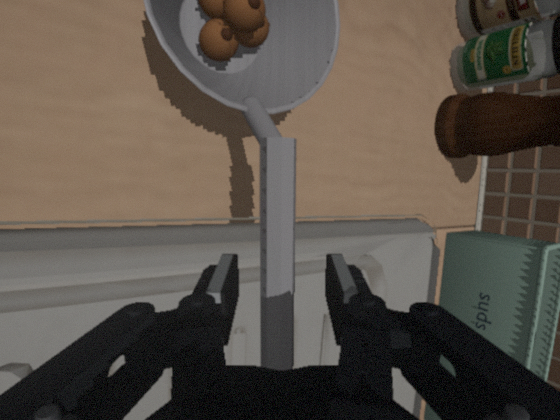

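The handle (column ≈278) lies between the pads, whose middle is about column 282, and 19 mm from the tips. I close now.

Request:
{"method": "jog_arm", "body": {
  "series": [
    [-0.004, 0.006, -0.002, 0, 0.02],
    [-0.004, 0.006, -0.002, 0, 0.01],
    [-0.004, 0.006, -0.002, 0, 0.0],
    [-0.004, 0.006, -0.002, 0, 0.0],
    [-0.004, 0.006, -0.002, 0, 0.0]
  ],
  "grip_force": 60
}}

```text
time_s: 11.12
tool_pos: [0.4544, -0.3684, 0.0466]
tool_rot: [-0.613, 0.27, -0.391, 0.632]
contact_force: [-0.5, -0.0, 0.1]
grip_width: 0.149
```

```bash
python3 st.py;  python3 - <<'E'
from h import *
s=snap('wrist','w6'); snap('scene','s6')
E
```

```text
t 11.12 [ 1.296  0.69  -0.533  2.184 -1.522  0.176  2.271] marg -0.002 dq 0.0
[ 0.4544 -0.3684  0.0466] F [-0.5 -0.   0.1] 0.149
[[-0.103  0.563  0.82 ]
 [-0.985  0.056 -0.163]
 [-0.138 -0.825  0.549]]
az 5.7 tilt 34.4
jaw elev 33.214556357919896 roll 0.00603699442747885
to grip [-0.006   0.0024 -0.0021]
```

View pics/w6.png

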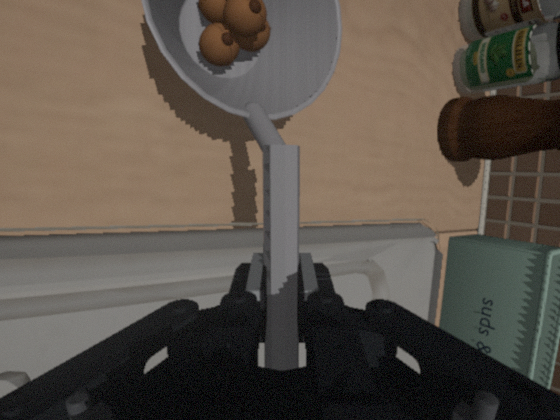

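View pics/s6.png

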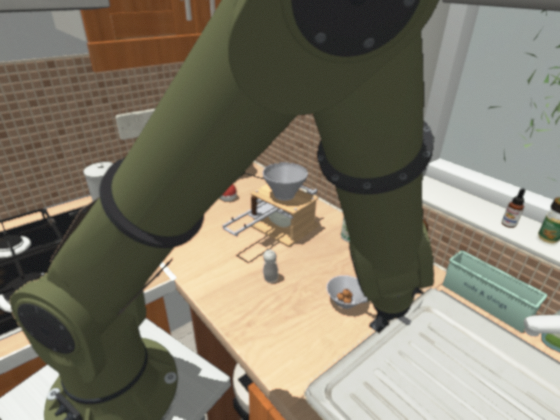

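Request:
{"method": "jog_arm", "body": {
  "series": [
    [0, 0, 0, 0, 0],
    [0, 0, 0, 0, 0],
    [-0.002, -0.008, 0.005, 0, 0],
    [-0.004, -0.014, 0.012, 0, 0],
    [-0.006, -0.022, 0.02, 0, 0],
    [-0.006, -0.03, 0.03, 0, 0],
    [-0.006, -0.03, 0.03, 0, 0]
  ],
  "grip_force": 90
}}

```text
time_s: 12.1
tool_pos: [0.4631, -0.3693, 0.0892]
tool_rot: [-0.613, 0.271, -0.39, 0.632]
contact_force: [-1.0, -1.2, -2.5]
grip_width: 0.137
```

```bash
python3 st.py;  python3 - <<'E'
from h import *
s=snap('wrist','w7'); snap('scene','s7')
E
```

```text
t 12.1 [ 1.174  0.581 -0.36   2.144 -1.251  0.318  1.94 ] marg 0.148 dq 0.04
[ 0.4631 -0.3693  0.0892] F [-1.  -1.2 -2.5] 0.137
[[-0.102  0.563  0.82 ]
 [-0.985  0.055 -0.161]
 [-0.136 -0.825  0.549]]
az 5.6 tilt 34.4
jaw elev 33.23618204943215 roll 0.007994548637635103
to grip [-0.0003  0.0327 -0.0327]
```

View pics/w7.png

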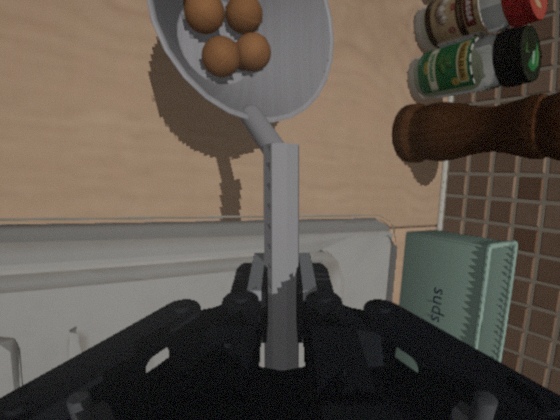

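View pics/s7.png

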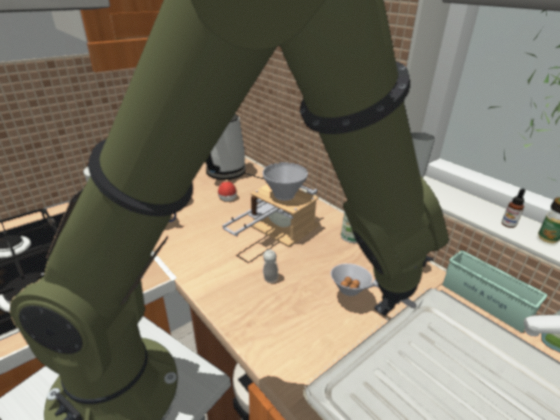

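The scoop is lifted and all four nuts sit in the cup, at (205,12), (243,15), (221,55) and (253,52). I compare the rim's outline with where it should be to see how the bar seated in the pads.

Run:
```python
from h import *
up=np.array([0,0,1.]);h0=np.array([-.2015,-.9795,0]);n0=np.array([.9795,-.2015,0])
th=np.linspace(0,2*np.pi,720)
def rim(s,p,Rm,d,pitch=0,gx=0):
    # scoop axes from tool: handle h ~ +x tool ; jaw z = cos d n + sin d zs
    x,y,z=Rm.T; hh=x*np.sign(x@h0); 
    zs=np.sin(d)*z-np.cos(d)*y; n=np.cos(d)*z+np.sin(d)*y
    g=p-.019*y
    c=g-.115*hh-.018*zs
    return proj(s,c+.05*(np.cos(th)[:,None]*n+np.sin(th)[:,None]*hh)), zs
p,Rm,o=tool()
for fn in ['w7']:
    s=load(fn)
    for d in (33.2,39,45):
        u,zs=rim(s,p,Rm,np.radians(d)); m=u[:,1]>=0
        print(fn,d,'right',u[m][:,0].max().round(1),u[m][u[m][:,0].argmax()].round(0),'left',u[m][:,0].min().round(1),'bottom',u[u[:,1].argmax()].round(1),'tilt',np.degrees(np.arccos(zs[2])).round(1), zs.round(2))
```

```text
w7 33.2 right 350.3 [350.   8.] left 111.2 bottom [251.  129.1] tilt 7.9 [-0.02 -0.14  0.99]
w7 39 right 339.3 [339.   9.] left 109.1 bottom [246.4 129.3] tilt 9.6 [ 0.08 -0.15  0.99]
w7 45 right 327.8 [328.  12.] left 109.4 bottom [242.8 129.5] tilt 13.8 [ 0.18 -0.15  0.97]
```

Run:
```python
from h import *
h0=np.array([-.2015,-.9795,0]);n0=np.array([.9795,-.2015,0]);up=np.array([0,0,1.])
th=np.linspace(0,2*np.pi,720)
p,Rm,o=tool(); s=load('w7'); y=Rm[:,1]; g=p-.019*y
for dg in (0,-.003,.003):
  for rot in (-6,0,6,12):
    for pit in (0,5):
      Q=(R.from_rotvec(h0*np.radians(rot))*R.from_rotvec(n0*np.radians(pit))).as_matrix()
      c=g+Q@(-(.115+dg)*h0-.018*up); u=proj(s,c+.05*(np.cos(th)[:,None]*(Q@n0)+np.sin(th)[:,None]*(Q@h0))); m=(u[:,1]>=0)
      print(dg,rot,pit,'right',u[m][:,0].max().round(1),u[m][u[m][:,0].argmax()].round(0),'bottom',u[u[:,1].argmax()].round(1),(Q@up).round(2))
```

```text
0 -6 0 right 333.6 [334.  43.] bottom [259.8 135.7] [ 0.1  -0.02  0.99]
0 -6 5 right 349.4 [349.  24.] bottom [268.5 131.5] [ 0.08 -0.11  0.99]
0 0 0 right 343.6 [344.  41.] bottom [263.  135.9] [0. 0. 1.]
0 0 5 right 358.6 [359.  22.] bottom [270.6 131.7] [-0.02 -0.09  1.  ]
0 6 0 right 353.4 [353.  39.] bottom [266.2 136.1] [-0.1   0.02  0.99]
0 6 5 right 367.5 [367.  21.] bottom [272.8 131.8] [-0.12 -0.06  0.99]
0 12 0 right 363.0 [363.  36.] bottom [269.4 136.2] [-0.2   0.04  0.98]
0 12 5 right 376.0 [376.  18.] bottom [274.8 131.9] [-0.22 -0.04  0.97]
-0.003 -6 0 right 333.5 [334.  48.] bottom [258.2 142.6] [ 0.1  -0.02  0.99]
-0.003 -6 5 right 348.9 [349.  29.] bottom [266.5 138.7] [ 0.08 -0.11  0.99]
-0.003 0 0 right 343.5 [344.  47.] bottom [262.1 142.8] [0. 0. 1.]
-0.003 0 5 right 358.1 [358.  28.] bottom [268.5 138.8] [-0.02 -0.09  1.  ]
-0.003 6 0 right 353.3 [353.  45.] bottom [265.3 142.9] [-0.1   0.02  0.99]
-0.003 6 5 right 367.0 [367.  27.] bottom [271.5 138.9] [-0.12 -0.06  0.99]
-0.003 12 0 right 362.9 [363.  42.] bottom [268.5 143.1] [-0.2   0.04  0.98]
-0.003 12 5 right 375.6 [376.  24.] bottom [273.6 139. ] [-0.22 -0.04  0.97]
0.003 -6 0 right 333.7 [334.  37.] bottom [260.6 128.7] [ 0.1  -0.02  0.99]
0.003 -6 5 right 349.9 [350.  18.] bottom [269.7 124.4] [ 0.08 -0.11  0.99]
0.003 0 0 right 343.7 [344.  35.] bottom [263.9 129. ] [0. 0. 1.]
0.003 0 5 right 359.1 [359.  16.] bottom [271.9 124.5] [-0.02 -0.09  1.  ]
0.003 6 0 right 353.5 [354.  33.] bottom [267.1 129.2] [-0.1   0.02  0.99]
0.003 6 5 right 367.9 [368.  14.] bottom [274.  124.6] [-0.12 -0.06  0.99]
0.003 12 0 right 363.1 [363.  29.] bottom [270.4 129.4] [-0.2   0.04  0.98]
0.003 12 5 right 376.5 [376.  12.] bottom [275.1 124.7] [-0.22 -0.04  0.97]
```

```bash
cat > plan.py <<'E'
from h import *
from kin import *
h0=np.array([-.2015,-.9795,0]);up=np.array([0,0,1.])
Fm=np.array([.642,.055,.19])
p0,R0,o=tool(); y=R0[:,1]; q0=o['joint_pos']
Qs=R.from_rotvec(h0*np.radians(-9)).as_matrix()
zs0=Qs@up; GL=.119
def pose(phi,back,clr):
    Q=R.from_rotvec(y*phi).as_matrix(); zs=Q@zs0; hh=Q@h0
    rc=-GL*hh-.018*zs; d=-up+zs[2]*zs; d/=np.linalg.norm(d); pd=zs*[1,1,0]; pd/=np.linalg.norm(pd)
    lip=rc+.05*d; foot=-GL*hh-.06*zs
    g=Fm-back*pd+clr*up-lip
    return g,Q@R0,zs,hh,pd,foot
if __name__=='__main__':
    q=q0
    for ph in range(0,190,20):
        g,Rm,zs,hh,pd,foot=pose(np.radians(ph),.03,.03)
        s=ik(g+.019*y,Rm,seeds=[q],n=0) or ik(g+.019*y,Rm,n=10)
        qq=max(s,key=margin) if s else None
        print(ph,'tilt',np.degrees(np.arccos(zs[2])).round(0),'g',g.round(3),'zs',zs.round(2),'h',hh.round(2),'q',None if qq is None else (qq.round(2),margin(qq).round(2)))
        if qq is not None:q=qq
E
python3 plan.py
```

```text
0 tilt 9.0 g [ 0.543 -0.046  0.246] zs [ 0.15 -0.03  0.99] h [-0.2  -0.98  0.  ] q (array([ 0.07,  0.18,  0.06,  2.24, -0.78,  0.19,  0.71]), np.float64(0.02))
20 tilt 17.0 g [0.554 0.017 0.231] zs [ 0.13 -0.27  0.96] h [-0.47 -0.86 -0.18] q (array([-0.49,  0.24,  0.53,  2.25, -1.18,  0.19,  0.62]), np.float64(0.02))
40 tilt 28.0 g [0.554 0.043 0.222] zs [ 0.04 -0.47  0.88] h [-0.7  -0.65 -0.31] q (array([-0.63,  0.28,  0.64,  2.27, -1.36,  0.19,  0.39]), np.float64(0.02))
60 tilt 39.0 g [0.55  0.07  0.218] zs [-0.1  -0.63  0.77] h [-0.85 -0.35 -0.4 ] q (array([-0.77,  0.3 ,  0.73,  2.28, -1.43,  0.19,  0.05]), np.float64(0.02))
80 tilt 50.0 g [0.552 0.098 0.22 ] zs [-0.28 -0.71  0.64] h [-0.91 -0.01 -0.42] q (array([-0.9 ,  0.33,  0.82,  2.26, -1.36,  0.2 , -0.43]), np.float64(0.03))
100 tilt 59.0 g [0.561 0.127 0.228] zs [-0.48 -0.71  0.51] h [-0.87  0.32 -0.37] q (array([-1.06,  0.38,  0.98,  2.22, -1.26,  0.26, -0.93]), np.float64(0.09))
120 tilt 67.0 g [0.578 0.151 0.242] zs [-0.67 -0.64  0.39] h [-0.74  0.62 -0.26] q (array([-1.18,  0.48,  1.16,  2.14, -1.22,  0.4 , -1.38]), np.float64(0.19))
140 tilt 73.0 g [0.602 0.169 0.261] zs [-0.82 -0.49  0.29] h [-0.53  0.84 -0.1 ] q (array([-1.24,  0.59,  1.33,  2.05, -1.23,  0.58, -1.77]), np.float64(0.02))
160 tilt 77.0 g [0.633 0.176 0.283] zs [-0.93 -0.28  0.23] h [-0.27  0.96  0.08] q (array([-1.2 ,  0.6 ,  1.31,  1.95, -1.12,  0.62, -2.24]), np.float64(0.04))
180 tilt 77.0 g [0.667 0.171 0.306] zs [-0.97 -0.05  0.22] h [0.01 0.96 0.28] q (array([-1.14,  0.63,  1.33,  1.84, -1.09,  0.72, -2.63]), np.float64(0.02))
```

```bash
cat > plan2.py <<'E'
from plan import *
seeds=[q0]
for clr in (.03,):
  q=q0
  for ph in range(0,-200,-20):
    g,Rm,zs,hh,pd,foot=pose(np.radians(ph),.03,clr)
    s=ik(g+.019*y,Rm,seeds=[q],n=0); s=s+ik(g+.019*y,Rm,n=14)
    s=sorted(s,key=margin)[::-1][:2]
    print(ph,'tilt',np.degrees(np.arccos(zs[2])).round(0),'g',g.round(3),'zs',zs.round(2),'h',hh.round(2)); [print('   ',k.round(2),margin(k).round(2)) for k in s]
    if s:q=s[0]
E
python3 plan2.py
```

```text
0 tilt 9.0 g [ 0.543 -0.046  0.246] zs [ 0.15 -0.03  0.99] h [-0.2  -0.98  0.  ]
    [-0.35  0.21  0.57  2.24 -1.13  0.3   1.06] 0.13
    [ 1.09  0.39 -1.32  2.23  1.17  0.41 -1.25] 0.11
-20 tilt 13.0 g [ 0.616 -0.127  0.272] zs [0.11 0.2  0.97] h [ 0.08 -0.98  0.19]
    [-0.21  0.33  0.65  2.   -1.03  0.53  1.39] 0.36
    [-0.14  0.32  0.56  2.   -0.98  0.5   1.35] 0.33
-40 tilt 24.0 g [ 0.682 -0.116  0.302] zs [0.   0.4  0.91] h [ 0.34 -0.86  0.38]
    [-0.18  0.38  0.58  1.82 -0.84  0.58  1.48] 0.41
    [ 0.89  0.47 -1.    1.8   0.62  0.53  0.16] 0.36
-60 tilt 35.0 g [ 0.724 -0.079  0.327] zs [-0.15  0.55  0.82] h [ 0.55 -0.64  0.54]
    [-0.33  0.43  0.7   1.7  -0.82  0.66  1.7 ] 0.49
    [ 0.75  0.48 -0.94  1.69  0.61  0.61  0.47] 0.44
-80 tilt 46.0 g [ 0.748 -0.031  0.345] zs [-0.34  0.63  0.7 ] h [ 0.68 -0.34  0.65]
    [-0.34  0.42  0.6   1.62 -0.64  0.65  1.8 ] 0.48
    [ 0.54  0.44 -0.76  1.61  0.5   0.63  0.85] 0.46
-100 tilt 56.0 g [0.756 0.022 0.354] zs [-0.54  0.63  0.56] h [ 0.72 -0.    0.69]
    [ 0.36  0.42 -0.62  1.58  0.45  0.64  1.17] 0.47
    [ 0.36  0.42 -0.62  1.58  0.45  0.64  1.17] 0.47
-120 tilt 64.0 g [0.749 0.073 0.353] zs [-0.72  0.54  0.43] h [0.66 0.33 0.68]
    [ 0.36  0.44 -0.78  1.6   0.66  0.7   1.28] 0.53
    [ 0.44  0.48 -0.93  1.6   0.77  0.75  1.19] 0.5
-140 tilt 71.0 g [0.729 0.118 0.344] zs [-0.86  0.39  0.32] h [0.51 0.63 0.59]
    [ 0.32  0.44 -0.83  1.65  0.76  0.71  1.46] 0.54
    [ 0.26  0.42 -0.73  1.65  0.69  0.67  1.51] 0.5
-160 tilt 76.0 g [0.7   0.151 0.327] zs [-0.95  0.18  0.25] h [0.28 0.85 0.45]
    [ 0.29  0.43 -0.88  1.73  0.87  0.7   1.64] 0.53
    [ 0.38  0.48 -1.05  1.73  0.98  0.78  1.56] 0.38
-180 tilt 77.0 g [0.667 0.171 0.306] zs [-0.97 -0.05  0.22] h [0.01 0.96 0.28]
    [ 0.25  0.41 -0.88  1.83  0.95  0.67  1.84] 0.5
    [ 0.29  0.42 -0.93  1.83  0.98  0.69  1.82] 0.5
```

```bash
cat > sim.py <<'E'
from plan import *
def step(q,p,Rm,it=4):
    for _ in range(it):
        pc,Rc=fk(q,V); e=np.r_[p-pc,R.from_matrix(Rm@Rc.T).as_rotvec()]
        J=np.zeros((6,7))
        for i in range(7):
            dq=np.zeros(7);dq[i]=1e-5; a,b=fk(q+dq,V); J[:3,i]=(a-pc)/1e-5; J[3:,i]=R.from_matrix(b@Rc.T).as_rotvec()/1e-5
        q=q+J.T@np.linalg.solve(J@J.T+1e-5*np.eye(6),e)
    return q
if __name__=='__main__':
    g0=p0-.019*y
    wps=[(g0,0),(g0+[.06,.04,.2],0)]
    for ph in (-40,-60,-80,-100,-120,-140,-160): 
        wps.append((pose(np.radians(ph),.03,.03)[0],ph))
    q=q0.copy(); N=8
    for (a,pa),(b,pb) in zip(wps[:-1],wps[1:]):
        for k in range(1,N+1):
            g=a+(b-a)*k/N; ph=pa+(pb-pa)*k/N
            q=step(q,g+.019*y,R.from_rotvec(y*np.radians(ph)).as_matrix()@R0)
        print(pb,b.round(3),'->',to(b).tolist(),q.round(2),margin(q).round(2))
E
python3 sim.py
```

```text
0 [ 0.512 -0.33   0.304] -> [-0.073, -0.129, 0.1524] [ 0.79  0.28 -0.02  1.89 -0.73  0.7   1.13] 0.52
-40 [ 0.682 -0.116  0.302] -> [-0.3015, -0.0194, 0.2565] [ 0.27  0.33 -0.08  1.81 -0.35  0.45  1.04] 0.28
-60 [ 0.724 -0.079  0.327] -> [-0.3451, -0.0151, 0.2986] [ 0.2   0.36 -0.09  1.69 -0.19  0.51  1.16] 0.34
-80 [ 0.748 -0.031  0.345] -> [-0.3974, -0.0137, 0.3204] [ 0.13  0.37 -0.13  1.62 -0.05  0.56  1.31] 0.39
-100 [0.756 0.022 0.354] -> [-0.4515, -0.0136, 0.323] [ 0.07  0.38 -0.17  1.59  0.09  0.58  1.47] 0.41
-120 [0.749 0.073 0.353] -> [-0.5013, -0.014, 0.3084] [ 0.01  0.37 -0.22  1.6   0.22  0.59  1.63] 0.42
-140 [0.729 0.118 0.344] -> [-0.5418, -0.0146, 0.2797] [-0.05  0.36 -0.26  1.65  0.35  0.57  1.8 ] 0.4
-160 [0.7   0.151 0.327] -> [-0.5693, -0.0151, 0.2416] [-0.08  0.34 -0.31  1.73  0.48  0.54  1.96] 0.37
```

Request:
{"method": "jog_arm", "body": {
  "series": [
    [-0.005, -0.01, 0.012, 0, 0],
    [-0.015, -0.03, 0.035, 0, 0],
    [-0.03, -0.055, 0.065, 0, 0],
    [-0.045, -0.08, 0.095, 0, 0],
    [-0.06, -0.105, 0.125, 0, 0],
    [-0.07, -0.12, 0.145, 0, 0],
    [-0.073, -0.129, 0.152, 0, 0],
    [-0.073, -0.129, 0.152, 0, 0]
  ]
}}

```text
time_s: 13.2
tool_pos: [0.5218, -0.329, 0.2874]
tool_rot: [-0.613, 0.271, -0.391, 0.631]
contact_force: [-1.8, 0.4, 1.2]
grip_width: 0.135
```

```bash
python3 st.py;  python3 - <<'E'
from h import *
s=snap('wrist','w8'); snap('top','t8')
E
```

```text
t 13.2 [ 0.794  0.277 -0.022  1.895 -0.73   0.697  1.137] marg 0.517 dq 0.07
[ 0.5218 -0.329   0.2874] F [-1.8  0.4  1.2] 0.135
[[-0.103  0.562  0.821]
 [-0.985  0.056 -0.162]
 [-0.137 -0.825  0.548]]
az 5.7 tilt 34.4
jaw elev 33.161086829363576 roll 0.006753943229269529
to grip [ 0.0727  0.161  -0.1829]
```

View pics/w8.png

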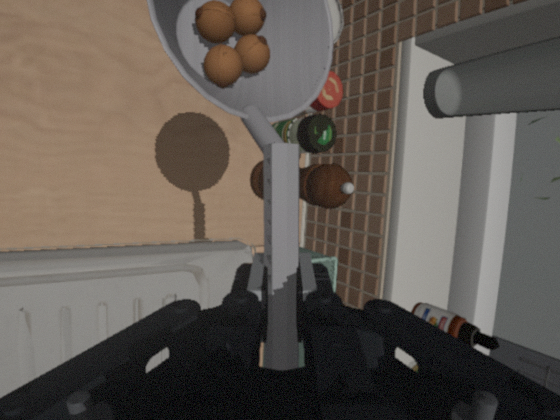

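View pics/t8.png

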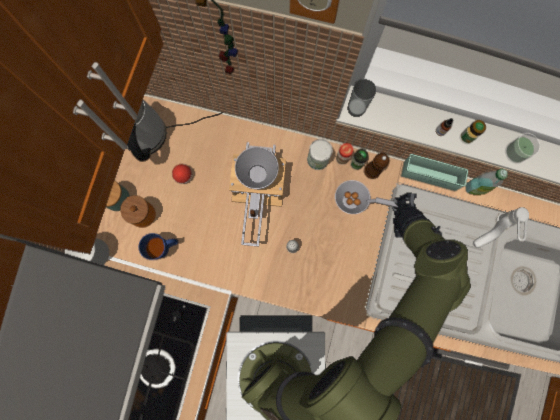

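Run:
```python
from plan import *
s=load('t8'); print(onplane(s,[(353,197.5)],.285), (p0-.019*y-.119*h0-.018*zs0).round(3))
for ph in (-40,-60,-100):
    g=pose(np.radians(ph),.03,.04)[0]; print(ph,g.round(3),to(g).tolist())
```

```text
[[ 0.53218598 -0.21226484  0.285     ]] [ 0.532 -0.213  0.284]
-40 [ 0.683 -0.116  0.312] [-0.2304, 0.1006, 0.1116]
-60 [ 0.724 -0.079  0.337] [-0.2741, 0.1049, 0.1537]
-100 [0.756 0.022 0.364] [-0.3804, 0.1064, 0.178]
```

Request:
{"method": "jog_arm", "body": {
  "series": [
    [-0.01, 0.004, 0.005, -0.02, 0],
    [-0.035, 0.015, 0.017, -0.1, 0],
    [-0.065, 0.028, 0.031, -0.2, 0],
    [-0.1, 0.043, 0.048, -0.3, 0],
    [-0.135, 0.058, 0.065, -0.41, 0],
    [-0.17, 0.073, 0.082, -0.52, 0],
    [-0.2, 0.087, 0.097, -0.61, 0],
    [-0.222, 0.097, 0.107, -0.67, 0],
    [-0.23, 0.1, 0.112, -0.7, 0],
    [-0.23, 0.1, 0.112, -0.7, 0]
  ]
}}

```text
time_s: 14.55
tool_pos: [0.693, -0.1147, 0.296]
tool_rot: [0.71, -0.471, 0.159, -0.5]
contact_force: [-0.2, -1.6, -1.7]
grip_width: 0.135
```

```bash
python3 st.py;  python3 - <<'E'
from h import *
s=snap('wrist','w9'); snap('top','t9'); snap('scene','s9')
E
```

```text
t 14.55 [ 0.276  0.323 -0.076  1.795 -0.336  0.473  1.021] marg 0.303 dq 0.04
[ 0.693  -0.1147  0.296 ] F [-0.2 -1.6 -1.7] 0.135
[[ 0.451  0.56   0.695]
 [-0.858  0.058  0.51 ]
 [ 0.245 -0.827  0.507]]
az 5.9 tilt 34.3
jaw elev 32.99819931278502 roll 0.7058949316034271
to grip [ 0.0431  0.0603 -0.4193]
```

View pics/s9.png

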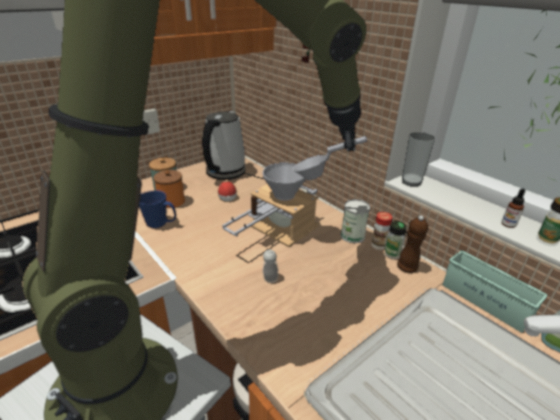

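View pics/t9.png

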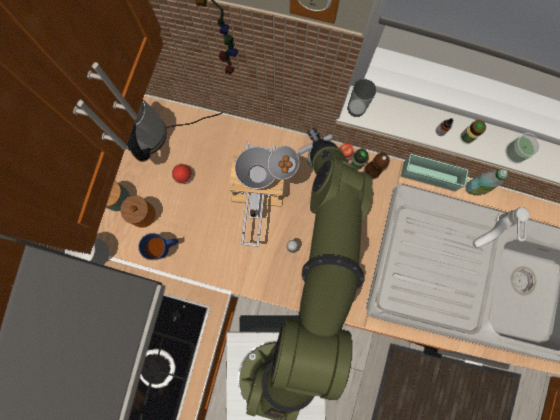

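View pics/w9.png

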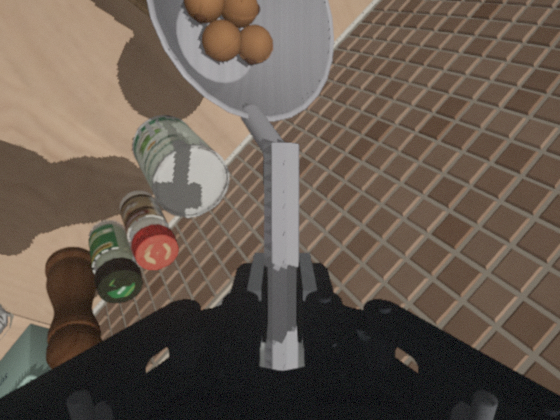

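```bash
cat > plan3.py <<'E'
from h import *
h0=np.array([-.2015,-.9795,0]);up=np.array([0,0,1.]);Fm=np.array([.642,.056,.19]);GL=.119
RO=np.array([[-.103,.562,.821],[-.985,.056,-.162],[-.137,-.825,.548]])
zst=RO.T@(R.from_rotvec(h0*np.radians(-9)).as_matrix()@up); ht=RO.T@h0
zst/=np.linalg.norm(zst); ht/=np.linalg.norm(ht)
def lipinfo(Rm):
    zs=Rm@zst; hh=Rm@ht; d=-up+zs[2]*zs; d/=np.linalg.norm(d); pd=zs*[1,1,0]; pd/=np.linalg.norm(pd)
    return zs,hh,pd,-GL*hh-.018*zs+.05*d
E
python3 - <<'E'
from plan3 import *
p,Rm,o=tool(); y=Rm[:,1]
zs,hh,pd,l=lipinfo(Rm); print('now tilt',np.degrees(np.arccos(zs[2])),'lip',(p-.019*y+l).round(3),'h',hh.round(2))
for k in range(1,15):
    f=-2.1*k/14; R2=R.from_rotvec(y*f).as_matrix()@Rm; zs,hh,pd,l=lipinfo(R2)
    clr=.04-.018*k/14
    g=Fm-.03*pd+clr*up-l
    print([*to(g).round(3).tolist(),round(f,2)],np.degrees(np.arccos(zs[2])).round(0),pd.round(2),g.round(3))
E
```

```text
now tilt 23.8212298687641 lip [0.642 0.023 0.23 ] h [ 0.34 -0.86  0.38]
[-0.003, 0.004, 0.028, -0.15] 29.0 [-0.12  0.99  0.  ] [ 0.702 -0.101  0.322]
[-0.007, 0.007, 0.052, -0.3] 33.0 [-0.23  0.97  0.  ] [ 0.719 -0.085  0.331]
[-0.016, 0.009, 0.076, -0.45] 38.0 [-0.33  0.94  0.  ] [ 0.732 -0.066  0.339]
[-0.027, 0.01, 0.097, -0.6] 43.0 [-0.42  0.91  0.  ] [ 0.743 -0.045  0.346]
[-0.042, 0.012, 0.115, -0.75] 47.0 [-0.5   0.87  0.  ] [ 0.75  -0.023  0.351]
[-0.058, 0.013, 0.131, -0.9] 52.0 [-0.58  0.82  0.  ] [ 0.754 -0.     0.354]
[-0.077, 0.014, 0.145, -1.05] 56.0 [-0.65  0.76  0.  ] [0.756 0.023 0.355]
[-0.097, 0.015, 0.155, -1.2] 60.0 [-0.72  0.7   0.  ] [0.755 0.045 0.354]
[-0.118, 0.016, 0.162, -1.35] 63.0 [-0.78  0.63  0.  ] [0.751 0.067 0.352]
[-0.14, 0.016, 0.166, -1.5] 66.0 [-0.83  0.55  0.  ] [0.744 0.088 0.348]
[-0.162, 0.017, 0.167, -1.65] 69.0 [-0.88  0.47  0.  ] [0.736 0.107 0.343]
[-0.183, 0.018, 0.165, -1.8] 72.0 [-0.92  0.38  0.  ] [0.725 0.124 0.336]
[-0.203, 0.019, 0.16, -1.95] 74.0 [-0.96  0.29  0.  ] [0.713 0.139 0.328]
[-0.222, 0.02, 0.153, -2.1] 75.0 [-0.98  0.19  0.  ] [0.7   0.152 0.319]
```

Request:
{"method": "jog_arm", "body": {
  "series": [
    [-0.003, 0.004, 0.028, -0.15, 0],
    [-0.007, 0.007, 0.052, -0.3, 0],
    [-0.016, 0.009, 0.076, -0.45, 0],
    [-0.027, 0.01, 0.097, -0.6, 0],
    [-0.042, 0.012, 0.115, -0.75, 0],
    [-0.058, 0.013, 0.131, -0.9, 0],
    [-0.077, 0.014, 0.145, -1.05, 0],
    [-0.097, 0.015, 0.155, -1.2, 0],
    [-0.118, 0.016, 0.162, -1.35, 0],
    [-0.14, 0.016, 0.166, -1.5, 0],
    [-0.162, 0.017, 0.167, -1.65, 0],
    [-0.183, 0.018, 0.165, -1.8, 0],
    [-0.203, 0.019, 0.16, -1.95, 0],
    [-0.222, 0.02, 0.153, -2.1, 0],
    [-0.222, 0.02, 0.153, -2.1, 0],
    [-0.222, 0.02, 0.153, -2.1, 0]
  ]
}}

```text
time_s: 16.7
tool_pos: [0.7117, 0.1511, 0.3034]
tool_rot: [-0.492, 0.67, 0.534, -0.157]
contact_force: [0.1, 0.3, -1.8]
grip_width: 0.134
```

```bash
python3 st.py;  python3 - <<'E'
from h import *
s=snap('wrist','w10'); s=snap('top','t10'); im=s['frame'][130:265,215:345,::-1]; cv2.imwrite('pics/t10c.png',cv2.resize(im,None,fx=4,fy=4,interpolation=cv2.INTER_CUBIC)); snap('scene','s10')
E
```

```text
t 16.7 [-0.082  0.351 -0.305  1.742  0.493  0.524  1.944] marg 0.354 dq 0.01
[0.7117 0.1511 0.3034] F [ 0.1  0.3 -1.8] 0.134
[[ 0.38   0.561 -0.735]
 [ 0.87   0.054  0.491]
 [ 0.315 -0.826 -0.467]]
az 5.5 tilt 34.3
jaw elev 33.10651597269442 roll 2.797932019900741
to grip [-0.6255  0.042   0.0584]
```

View pics/w10.png

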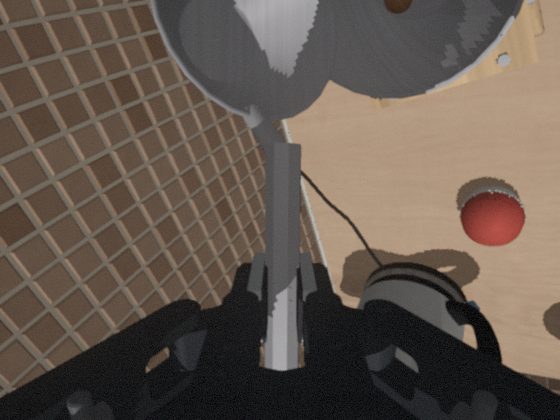

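View pics/t10c.png

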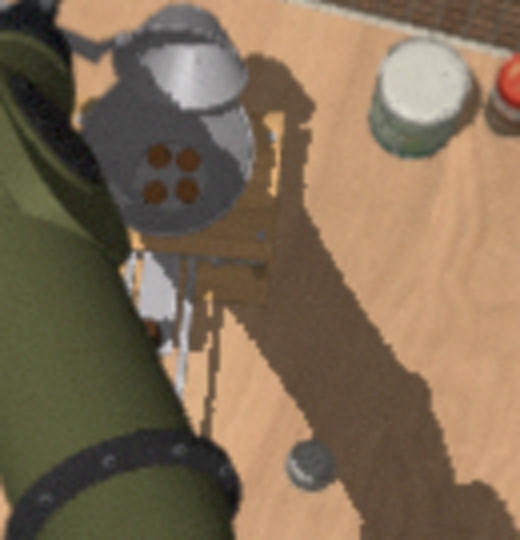

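View pics/s10.png

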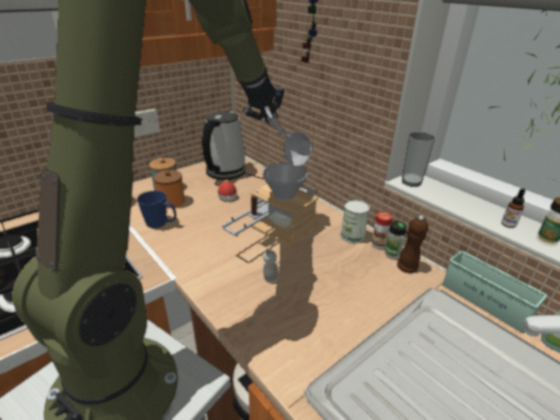

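All four nuts lie in the funnel, at (158,155), (187,160), (155,190) and (187,188) in the crop, and the scoop is empty. I roll back the same way and then put the scoop down farther out than where it started, where the arm has more room.

Run:
```python
from plan3 import *
import sim
from kin import *
p,Rm,o=tool(); y=Rm[:,1]; q=o['joint_pos']
def rows(fs,gs):
    global q
    for f,g in zip(fs,gs):
        R2=R.from_rotvec(y*f).as_matrix()@Rm; q=sim.step(q,g+.019*y,R2)
        print([*to(g).round(3).tolist(),round(f,2)],'g',g.round(3),'m',margin(q).round(2),'tilt',np.degrees(np.arccos((R2@zst)[2])).round(0))
def liprow(f,clr):
    R2=R.from_rotvec(y*f).as_matrix()@Rm; zs,hh,pd,l=lipinfo(R2); return Fm-.03*pd+clr*up-l
fs=[2.1*k/12 for k in range(1,13)]
gs=[liprow(f,.022+.04*min(1,k/6)) for k,f in enumerate(fs,1)]
rows(fs,gs)
gE=gs[-1]; T=np.array([.53,-.33,.2])
fs=[2.1+.7*k/8 for k in range(1,9)]; gs=[gE+(T-gE)*k/8+np.array([0,0,.05*np.sin(np.pi*k/8)]) for k in range(1,9)]
rows(fs,gs)
rows([2.8]*3,[np.array([.53,-.33,z]) for z in (.15,.1,.06)]); print(q.round(2))
for T in [(.5,-.33,.06),(.55,-.33,.06),(.56,-.3,.06),(.54,-.36,.06)]: 
    qq=sim.step(q,np.array(T)+.019*y,R.from_rotvec(y*2.8).as_matrix()@Rm,20); print(T,qq.round(2),margin(qq).round(2))
```

```text
[-0.002, -0.005, -0.025, 0.18] g [0.716 0.137 0.334] m 0.39 tilt 74.0
[-0.008, -0.01, -0.05, 0.35] g [0.729 0.118 0.349] m 0.42 tilt 71.0
[-0.018, -0.016, -0.075, 0.53] g [0.74  0.097 0.361] m 0.44 tilt 68.0
[-0.032, -0.021, -0.097, 0.7] g [0.749 0.074 0.372] m 0.46 tilt 64.0
[-0.049, -0.026, -0.117, 0.88] g [0.754 0.049 0.38 ] m 0.48 tilt 60.0
[-0.07, -0.032, -0.134, 1.05] g [0.756 0.022 0.386] m 0.49 tilt 56.0
[-0.095, -0.032, -0.144, 1.23] g [ 0.754 -0.005  0.383] m 0.48 tilt 51.0
[-0.122, -0.032, -0.15, 1.4] g [ 0.748 -0.031  0.377] m 0.47 tilt 46.0
[-0.15, -0.032, -0.151, 1.58] g [ 0.738 -0.056  0.369] m 0.45 tilt 41.0
[-0.179, -0.033, -0.147, 1.75] g [ 0.723 -0.079  0.359] m 0.42 tilt 35.0
[-0.207, -0.035, -0.138, 1.93] g [ 0.705 -0.099  0.347] m 0.39 tilt 29.0
[-0.234, -0.038, -0.122, 2.1] g [ 0.681 -0.115  0.333] m 0.35 tilt 24.0
[-0.264, -0.052, -0.122, 2.19] g [ 0.662 -0.142  0.336] m 0.37 tilt 21.0
[-0.294, -0.063, -0.122, 2.27] g [ 0.643 -0.169  0.335] m 0.39 tilt 18.0
[-0.327, -0.071, -0.118, 2.36] g [ 0.625 -0.196  0.33 ] m 0.4 tilt 16.0
[-0.362, -0.072, -0.111, 2.45] g [ 0.606 -0.223  0.317] m 0.39 tilt 13.0
[-0.398, -0.067, -0.101, 2.54] g [ 0.587 -0.249  0.296] m 0.38 tilt 11.0
[-0.438, -0.056, -0.087, 2.62] g [ 0.568 -0.276  0.269] m 0.36 tilt 9.0
[-0.479, -0.041, -0.071, 2.71] g [ 0.549 -0.303  0.236] m 0.32 tilt 9.0
[-0.52, -0.024, -0.053, 2.8] g [ 0.53 -0.33  0.2 ] m 0.29 tilt 9.0
[-0.536, 0.018, -0.03, 2.8] g [ 0.53 -0.33  0.15] m 0.16 tilt 9.0
[-0.552, 0.059, -0.007, 2.8] g [ 0.53 -0.33  0.1 ] m -0.01 tilt 9.0
[-0.564, 0.092, 0.012, 2.8] g [ 0.53 -0.33  0.06] m -0.3 tilt 9.0
[ 1.28  0.8  -0.84  2.12 -1.35 -0.13  1.97]
(0.5, -0.33, 0.06) [ 1.36  0.81 -0.9   2.18 -1.29 -0.16  1.94] -0.33
(0.55, -0.33, 0.06) [ 1.21  0.79 -0.77  2.09 -1.41 -0.09  2.  ] -0.26
(0.56, -0.3, 0.06) [ 1.24  0.84 -0.94  2.12 -1.33 -0.25  1.89] -0.42
(0.54, -0.36, 0.06) [ 1.07  0.72 -0.45  2.05 -1.42  0.16  2.01] -0.01
```

Run:
```python
from plan3 import *
import sim
from kin import *
s=load('top0'); print(onplane(s,[(374,171),(357,166),(342,160),(318,164),(395,190),(372,260)],0).round(3))
p,Rm,o=tool(); y=Rm[:,1]; q=o['joint_pos']
R2=R.from_rotvec(y*2.8).as_matrix()@Rm
seeds=[np.array([1.24,.8,-.84,2.1,-1.35,.2,1.97]),np.array([1.17,.58,-.36,2.14,-1.25,.32,1.94]),np.array([.6,.6,0,2.,-1.2,.4,1.8])]
for T in [(.53,-.33),(.56,-.36),(.58,-.33),(.6,-.3),(.62,-.33),(.56,-.40),(.5,-.4),(.54,-.45)]:
    s=ik(np.array([*T,.06])+.019*y,R2,seeds=seeds,n=0); print(T,[(k.round(2).tolist(),margin(k).round(2)) for k in sorted(s,key=margin)[::-1][:1]])
```

```text
[[ 0.686 -0.337  0.   ]
 [ 0.704 -0.279  0.   ]
 [ 0.725 -0.227  0.   ]
 [ 0.71  -0.144  0.   ]
 [ 0.619 -0.407  0.   ]
 [ 0.381 -0.319  0.   ]]
(0.53, -0.33) []
(0.56, -0.36) [([0.96, 0.71, -0.31, 2.02, -1.44, 0.24, 1.99], np.float64(0.07))]
(0.58, -0.33) []
(0.6, -0.3) []
(0.62, -0.33) [([0.83, 0.73, -0.3, 1.95, -1.42, 0.2, 1.86], np.float64(0.03))]
(0.56, -0.4) [([0.9, 0.72, -0.15, 1.94, -1.32, 0.37, 1.88], np.float64(0.2))]
(0.5, -0.4) [([1.1, 0.7, -0.33, 2.04, -1.31, 0.29, 1.98], np.float64(0.12))]
(0.54, -0.45) [([0.91, 0.74, -0.04, 1.87, -1.23, 0.49, 1.84], np.float64(0.29))]
```

Request:
{"method": "jog_arm", "body": {
  "series": [
    [-0.002, -0.005, -0.025, 0.18, 0],
    [-0.008, -0.01, -0.05, 0.35, 0],
    [-0.018, -0.016, -0.075, 0.53, 0],
    [-0.032, -0.021, -0.097, 0.7, 0],
    [-0.049, -0.026, -0.117, 0.88, 0],
    [-0.07, -0.032, -0.134, 1.05, 0],
    [-0.095, -0.032, -0.144, 1.23, 0],
    [-0.122, -0.032, -0.15, 1.4, 0],
    [-0.15, -0.032, -0.151, 1.58, 0],
    [-0.179, -0.033, -0.147, 1.75, 0],
    [-0.207, -0.035, -0.138, 1.93, 0],
    [-0.234, -0.038, -0.122, 2.1, 0],
    [-0.264, -0.052, -0.122, 2.19, 0],
    [-0.294, -0.063, -0.122, 2.27, 0],
    [-0.327, -0.071, -0.118, 2.36, 0],
    [-0.362, -0.072, -0.111, 2.45, 0],
    [-0.398, -0.067, -0.101, 2.54, 0],
    [-0.41, -0.07, -0.1, 2.62, 0],
    [-0.41, -0.07, -0.1, 2.65, 0]
  ]
}}

```text
time_s: 19.23
tool_pos: [0.591, -0.2593, 0.2796]
tool_rot: [0.637, -0.315, 0.347, -0.612]
contact_force: [0.1, 1.1, -0.5]
grip_width: 0.131
```

```bash
python3 st.py;  python3 - <<'E'
from plan3 import *
import sim
from kin import *
s=snap('top','t11'); im=s['frame'][130:265,215:345,::-1]; cv2.imwrite('pics/t11c.png',cv2.resize(im,None,fx=4,fy=4,interpolation=cv2.INTER_CUBIC))
p,Rm,o=tool(); y=Rm[:,1]; q=o['joint_pos']
# roll giving h horizontal original
best=min(np.linspace(-.3,.6,91),key=lambda f:np.arccos(np.clip((R.from_rotvec(y*f).as_matrix()@Rm@zst)[2],-1,1))+10*abs((R.from_rotvec(y*f).as_matrix()@Rm@ht)[2]))
R2=R.from_rotvec(y*best).as_matrix()@Rm; print('roll',best,'zs',(R2@zst).round(3),'h',(R2@ht).round(3))
for T in [(.57,-.36,.25),(.55,-.42,.13),(.55,-.42,.09),(.55,-.42,.065)]:
    for k in range(6): q=sim.step(q,p+(np.array(T)+.019*y-p)*(k+1)/6,R2 if k==5 else Rm)
    p=np.array(T)+.019*y
    print(T,to(T),q.round(2),margin(q).round(2))
E
```

```text
t 19.23 [ 0.608  0.292 -0.05   1.895 -0.669  0.564  1.06 ] marg 0.394 dq 0.2
[ 0.591  -0.2593  0.2796] F [ 0.1  1.1 -0.5] 0.131
[[ 0.01   0.562  0.827]
 [-0.998  0.053 -0.023]
 [-0.057 -0.826  0.561]]
az 5.4 tilt 34.3
jaw elev 33.15915788648472 roll 0.14629512961342953
to grip [ 0.1145  0.1123 -0.2424]
roll 0.13999999999999996 zs [ 0.153 -0.03   0.988] h [-0.202 -0.979  0.002]
(0.57, -0.36, 0.25) [ 0.1033  0.026  -0.0325] [ 0.77  0.42 -0.05  1.82 -0.77  0.61  1.17] 0.44
(0.55, -0.42, 0.13) [ 0.1699  0.1105 -0.1151] [ 0.97  0.62 -0.2   1.87 -0.93  0.45  1.5 ] 0.28
(0.55, -0.42, 0.09) [ 0.1722  0.1435 -0.1376] [ 1.02  0.69 -0.28  1.9  -1.    0.35  1.6 ] 0.18
(0.55, -0.42, 0.065) [ 0.1736  0.1641 -0.1517] [ 1.05  0.73 -0.34  1.91 -1.04  0.29  1.67] 0.12
```

View pics/t11c.png

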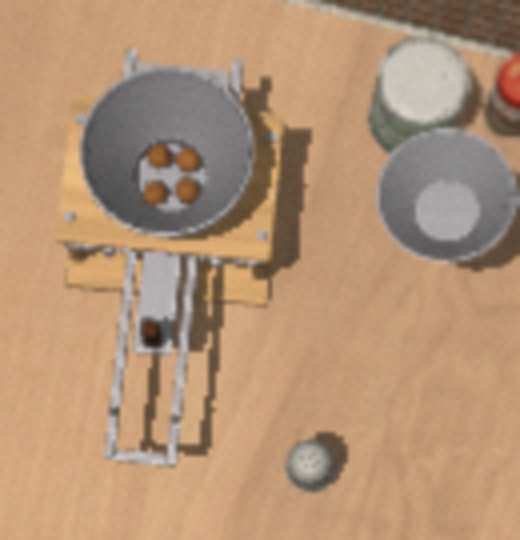

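The four nuts rest in the funnel throat, the slide is still in and the scoop is empty. I carry the scoop over and lower it.

Request:
{"method": "jog_arm", "body": {
  "series": [
    [0.025, 0.006, -0.008, 0.03, 0],
    [0.06, 0.015, -0.02, 0.07, 0],
    [0.103, 0.026, -0.033, 0.11, 0],
    [0.13, 0.06, -0.065, 0.14, 0],
    [0.155, 0.09, -0.095, 0.14, 0],
    [0.17, 0.11, -0.115, 0.14, 0],
    [0.172, 0.13, -0.13, 0.14, 0],
    [0.172, 0.143, -0.138, 0.14, 0],
    [0.172, 0.143, -0.138, 0.14, 0]
  ]
}}

```text
time_s: 20.4
tool_pos: [0.5614, -0.4176, 0.0741]
tool_rot: [-0.613, 0.271, -0.39, 0.631]
contact_force: [0.3, 0.7, -0.8]
grip_width: 0.137
```

```bash
python3 st.py;  python3 - <<'E'
from plan3 import *
s=snap('wrist','w12'); snap('scene','s12')
p,Rm,o=tool(); print('zs',(Rm@zst).round(3),'h',(Rm@ht).round(3)); print(to((.55,-.42,.065)))
E
```

```text
t 20.4 [ 1.016  0.689 -0.275  1.899 -1.003  0.356  1.607] marg 0.186 dq 0.03
[ 0.5614 -0.4176  0.0741] F [ 0.3  0.7 -0.8] 0.137
[[-0.101  0.562  0.821]
 [-0.985  0.056 -0.16 ]
 [-0.136 -0.825  0.548]]
az 5.7 tilt 34.4
jaw elev 33.16974329008116 roll 0.008509195253482685
to grip [-0.04   -0.0323 -0.1128]
zs [ 0.152 -0.029  0.988] h [-0.2   -0.98   0.002]
[ 0.0043  0.0212 -0.0151]
```

View pics/w12.png

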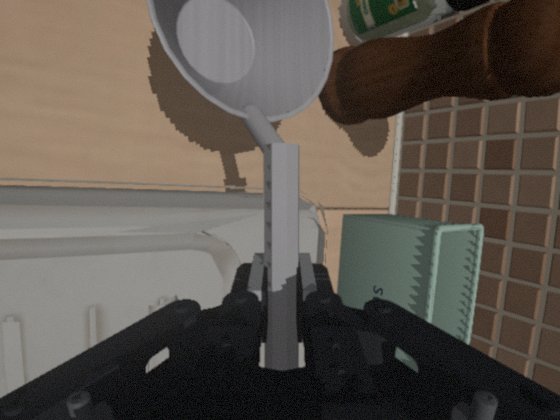

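View pics/s12.png

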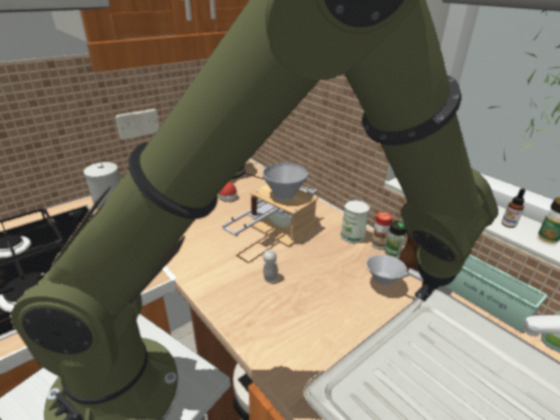

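Run:
```python
from plan3 import *
for z in (.075,.068,.063): print(to((.54,-.415,z)))
```

```text
[-0.001   0.0076 -0.0186]
[-0.0001  0.0134 -0.0225]
[ 0.0006  0.0175 -0.0252]
```

Request:
{"method": "jog_arm", "body": {
  "series": [
    [0, 0.004, -0.01, 0, 0],
    [0, 0.0075, -0.0185, 0, 0],
    [0, 0.0105, -0.0205, 0, 0],
    [0, 0.0135, -0.0225, 0, 0],
    [0, 0.0135, -0.0225, 0, 0]
  ]
}}

```text
time_s: 21.12
tool_pos: [0.5509, -0.4142, 0.0522]
tool_rot: [-0.613, 0.271, -0.389, 0.632]
contact_force: [-0.3, -0.9, -0.0]
grip_width: 0.137
```

```bash
python3 st.py
```

```text
t 21.12 [ 1.077  0.724 -0.355  1.937 -1.057  0.282  1.699] marg 0.112 dq 0.01
[ 0.5509 -0.4142  0.0522] F [-0.3 -0.9 -0. ] 0.137
[[-0.102  0.564  0.82 ]
 [-0.986  0.055 -0.16 ]
 [-0.135 -0.824  0.55 ]]
az 5.5 tilt 34.5
jaw elev 33.28380758592826 roll 0.008687946964267876
to grip [-0.0407 -0.0449 -0.0916]
```

Request:
{"method": "jog_arm", "body": {
  "series": [
    [0, 0.0017, -0.0011, 0, 0],
    [0, 0.0033, -0.0022, 0, 0],
    [0, 0.005, -0.0033, 0, 0],
    [0, 0.005, -0.0033, 0, 0]
  ]
}}

```text
time_s: 21.62
tool_pos: [0.5517, -0.4148, 0.0473]
tool_rot: [-0.613, 0.27, -0.389, 0.633]
contact_force: [-1.7, -3.0, 6.9]
grip_width: 0.135
```

```bash
python3 st.py | sed -n 1,2p; python3 -c "
from h import *
snap('wrist','w13')"
```

```text
t 21.62 [ 1.086  0.735 -0.371  1.94  -1.072  0.265  1.719] marg 0.095 dq 0.0
[ 0.5517 -0.4148  0.0473] F [-1.7 -3.   6.9] 0.135
```

View pics/w13.png

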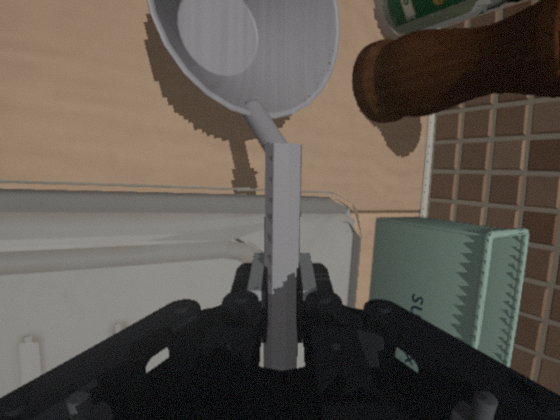

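Contact came at the predicted height, with about 7 N upward. I open and back off along the approach axis.

Request:
{"method": "jog_arm", "body": {
  "series": [
    [0, 0, 0, 0, 0.018],
    [0, 0, 0, 0, 0.022],
    [0, 0, 0, 0, 0.03],
    [0, 0, 0, 0, 0.035],
    [0, 0, 0, 0, 0.04]
  ],
  "grip_force": 20
}}

```text
time_s: 22.3
tool_pos: [0.5517, -0.4146, 0.0472]
tool_rot: [-0.613, 0.271, -0.389, 0.633]
contact_force: [0.4, 0.1, 0.1]
grip_width: 0.468
```

```bash
python3 st.py | sed -n 1,2p; python3 -c "
from h import *
snap('wrist','w14')"
```

```text
t 22.3 [ 1.086  0.735 -0.372  1.94  -1.072  0.265  1.719] marg 0.095 dq 0.0
[ 0.5517 -0.4146  0.0472] F [0.4 0.1 0.1] 0.468
```

View pics/w14.png

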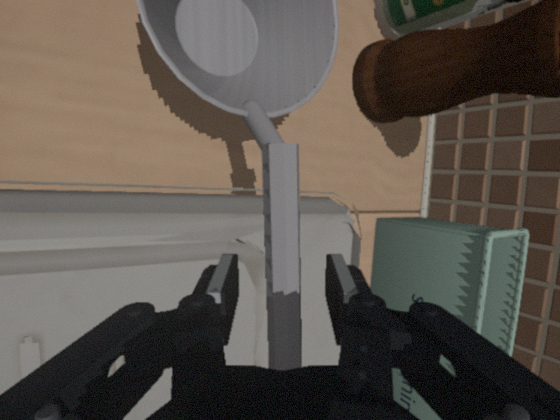

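Request:
{"method": "jog_arm", "body": {
  "series": [
    [0, -0.02, 0, 0, 0.045],
    [0, -0.05, 0, 0, 0.05],
    [0, -0.09, 0, 0, 0.05],
    [0, -0.13, 0.0, 0, 0.05],
    [0, -0.17, 0.02, 0, 0.05],
    [0, -0.2, 0.04, 0, 0.05]
  ]
}}

```text
time_s: 23.1
tool_pos: [0.4706, -0.432, 0.2359]
tool_rot: [-0.612, 0.271, -0.388, 0.633]
contact_force: [0.1, -0.8, 0.4]
grip_width: 0.588
```

```bash
python3 st.py
python3 - <<'E'
from plan3 import *
import sim
from kin import *
s=snap('top','t15'); snap('scene','s15')
im=s['frame'][130:265,215:425,::-1]; cv2.imwrite('pics/t15c.png',cv2.resize(im,None,fx=3.5,fy=3.5,interpolation=cv2.INTER_CUBIC))
p,Rm,o=tool(); y=Rm[:,1]; q=o['joint_pos']
yd=np.array([.096,.995,0]); xd=np.array([.995,-.096,0])
zt=-(yd-(yd@y)*y); zt/=np.linalg.norm(zt); f=np.arctan2(zt@Rm[:,0],zt@Rm[:,2]); print('roll',f)
R2=R.from_rotvec(y*f).as_matrix()@Rm; print(R2.round(3))
P=np.array([.642,.056,.15])-.13*xd; print('post',P)
pts=[P+[-.1,-.1,.2],P-.12*y,P-.02*y,P,P-.03*xd,P-.06*xd]
pc=p
for i,T in enumerate(pts):
    Tt=T+.019*y
    for k in range(8):
        a=(k+1)/8; q=sim.step(q,pc+(Tt-pc)*a,R.from_rotvec(y*f*a).as_matrix()@Rm if i==0 else R2)
    pc=Tt; print(T.round(3),to(T),q.round(2),margin(q).round(2))
for T in pts[3:]:
    s=ik(T+.019*y,R2,seeds=[q],n=20); print(T.round(3),[(k.round(2).tolist(),margin(k).round(2)) for k in sorted(s,key=margin)[::-1][:2]])
E
```

```text
t 23.1 [ 1.054  0.407 -0.094  1.852 -0.774  0.725  1.38 ] marg 0.555 dq 0.64
[ 0.4706 -0.432   0.2359] F [ 0.1 -0.8  0.4] 0.588
[[-0.104  0.565  0.818]
 [-0.986  0.051 -0.161]
 [-0.133 -0.823  0.552]]
az 5.2 tilt 34.6
jaw elev 33.412033209248 roll 0.007429645651974846
to grip [-0.0419  0.1523 -0.1299]
roll 1.49181509619262
[[-0.822  0.568 -0.039]
 [ 0.079  0.047 -0.996]
 [-0.564 -0.821 -0.083]]
post [0.51265 0.06848 0.15   ]
[ 0.413 -0.032  0.35 ] [-0.4047 -0.0875 -0.0503] [ 0.61 -0.2  -0.38  2.26 -0.49  0.53 -1.07] 0.04
[0.444 0.063 0.249] [-0.4881  0.0183 -0.0956] [ 1.98 -0.05 -2.19  2.42  0.38  0.1  -2.22] -0.76
[0.501 0.068 0.166] [-0.4881  0.1183 -0.0956] [ 2.69 -0.31 -2.83  2.45  0.17 -0.21 -2.  ] -1.4
[0.513 0.068 0.15 ] [-0.4881  0.1383 -0.0956] [ 2.72 -0.36 -2.85  2.45  0.18 -0.26 -2.  ] -1.42
[0.483 0.071 0.15 ] [-0.4879  0.1215 -0.1204] [ 2.65 -0.34 -2.8   2.51  0.14 -0.3  -1.98] -1.37
[0.453 0.074 0.15 ] [-0.4876  0.1046 -0.1452] [ 2.59 -0.32 -2.76  2.58  0.09 -0.34 -1.96] -1.33
[0.513 0.068 0.15 ] [([0.56, 0.56, -1.2, 2.45, 1.85, 0.73, 2.56], np.float64(0.05)), ([0.23, 0.38, -0.63, 2.45, 2.16, 0.42, 2.25], np.float64(0.05))]
[0.483 0.071 0.15 ] []
[0.453 0.074 0.15 ] []
```

View pics/t15c.png

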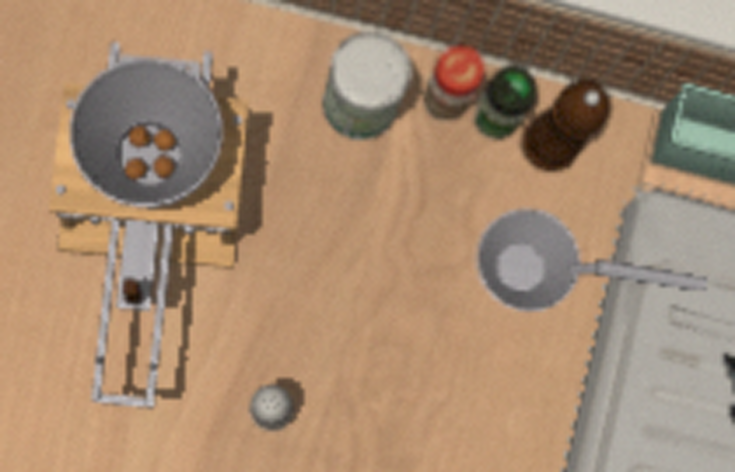

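View pics/s15.png

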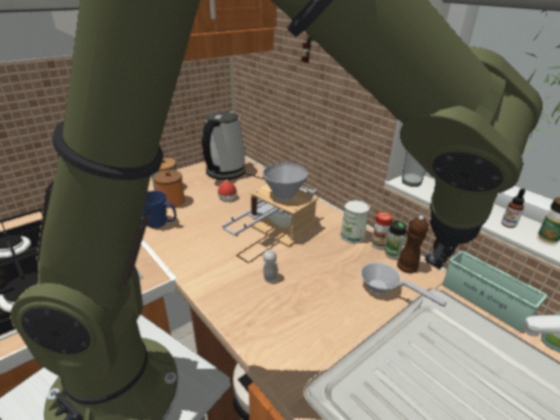

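The scoop stands upright and free at (527,260) in the crop, and the nuts are still in the funnel. With the tool tilted 34° the post can't be reached at the mark, so I look for the tilt that can.

Run:
```python
from plan3 import *
from kin import *
p,Rm,o=tool(); q=o['joint_pos']
yd=np.array([.096,.995,0]); xd=np.array([.995,-.096,0]); P=np.array([.642,.056,.15])-.13*xd
for dx,dz in ((0,0),(-.06,0),(-.03,.12),(-.03,.06)):
  for t in (30,25,20,15,10,5,0):
    y=np.sin(np.radians(t))*xd-np.cos(np.radians(t))*up; z=-yd; R2=np.c_[np.cross(y,z),y,z]
    T=P+dx*xd+dz*up
    s=ik(T+.019*y,R2,seeds=[q,np.array([.1,.1,0,2.2,0,.7,-1.5])],n=10); b=sorted(s,key=margin)[::-1][:1]
    print(dx,dz,t,[(k.round(2).tolist(),margin(k).round(2)) for k in b])
```

```text
0 0 30 [([0.14, 0.37, -0.6, 2.36, 1.63, 0.44, 2.71], np.float64(0.14))]
0 0 25 [([-1.05, 0.64, 1.24, 2.3, -1.43, 0.56, -0.43], np.float64(0.09))]
0 0 20 [([-0.95, 0.55, 1.05, 2.22, -1.07, 0.48, -0.78], np.float64(0.28))]
0 0 15 [([-0.88, 0.52, 0.96, 2.15, -0.82, 0.54, -1.02], np.float64(0.35))]
0 0 10 [([-0.77, 0.5, 0.82, 2.08, -0.61, 0.61, -1.22], np.float64(0.42))]
0 0 5 [([0.29, 0.48, -0.71, 1.99, 0.52, 0.76, -2.39], np.float64(0.5))]
0 0 0 [([0.17, 0.48, -0.52, 1.92, 0.32, 0.82, -2.18], np.float64(0.58))]
-0.06 0 30 [([0.53, 0.58, -1.41, 2.48, 1.54, 0.94, 2.61], np.float64(0.02))]
-0.06 0 25 [([-1.1, 0.47, 1.1, 2.43, -1.47, 0.31, -0.42], np.float64(0.05))]
-0.06 0 20 [([-0.9, 0.36, 0.8, 2.35, -0.72, 0.25, -1.17], np.float64(0.08))]
-0.06 0 15 [([-0.86, 0.38, 0.78, 2.28, -0.57, 0.38, -1.31], np.float64(0.21))]
-0.06 0 10 [([0.27, 0.37, -0.71, 2.2, 0.6, 0.59, -2.55], np.float64(0.3))]
-0.06 0 5 [([0.2, 0.38, -0.6, 2.13, 0.42, 0.66, -2.35], np.float64(0.37))]
-0.06 0 0 [([0.26, 0.43, -0.67, 2.06, 0.38, 0.77, -2.31], np.float64(0.44))]
-0.03 0.12 30 [([-0.26, 0.07, -0.1, 2.23, 0.58, 
[... 381 characters left out ...]
 0.77, 1.89, -0.23, 0.96, -1.59], np.float64(0.54))]
-0.03 0.12 0 [([-0.71, 0.34, 0.72, 1.82, -0.25, 1.07, -1.57], np.float64(0.58))]
-0.03 0.06 30 [([-1.26, 0.42, 1.3, 2.35, -1.19, 0.33, -0.68], np.float64(0.05))]
-0.03 0.06 25 [([-0.26, 0.18, -0.07, 2.26, 0.58, 0.34, -2.5], np.float64(0.17))]
-0.03 0.06 20 [([-0.01, 0.21, -0.34, 2.19, 0.47, 0.48, -2.39], np.float64(0.31))]
-0.03 0.06 15 [([-0.02, 0.23, -0.29, 2.12, 0.31, 0.58, -2.21], np.float64(0.38))]
-0.03 0.06 10 [([0.37, 0.33, -0.81, 2.04, 0.47, 0.76, -2.38], np.float64(0.46))]
-0.03 0.06 5 [([0.27, 0.34, -0.65, 1.98, 0.33, 0.84, -2.23], np.float64(0.52))]
-0.03 0.06 0 [([0.35, 0.41, -0.78, 1.91, 0.35, 0.96, -2.25], np.float64(0.59))]
```

Request:
{"method": "jog_arm", "body": {
  "series": [
    [-0.04, -0.01, -0.005, 0.18, 0.05],
    [-0.09, -0.02, -0.012, 0.36, 0.05],
    [-0.14, -0.035, -0.02, 0.54, 0.05],
    [-0.19, -0.05, -0.026, 0.72, 0.05],
    [-0.24, -0.06, -0.03, 0.9, 0.05],
    [-0.29, -0.07, -0.036, 1.08, 0.05],
    [-0.34, -0.075, -0.043, 1.26, 0.05],
    [-0.38, -0.08, -0.05, 1.42, 0.05],
    [-0.4, -0.085, -0.05, 1.49, 0.05],
    [-0.4, -0.085, -0.05, 1.49, 0.05]
  ]
}}

```text
time_s: 24.45
tool_pos: [0.424, -0.0327, 0.3317]
tool_rot: [0.189, 0.231, 0.699, -0.65]
contact_force: [0.6, -0.2, 0.4]
grip_width: 0.589
```

```bash
cat > st2.py <<'E'
from h import *
from kin import margin
p,Rm,o=tool(); q=o['joint_pos']; y=Rm[:,1]
yd=np.array([.096,.995,0]); xd=np.array([.995,-.096,0]); up=np.array([0,0,1.])
print('t',round(o['time_s'],2),q.round(2),'m',margin(q).round(3),'p',p.round(4),'F',o['contact_force'].round(1),round(o['grip_width'],3))
print('y',y.round(3),'z',Rm[:,2].round(3),'az',np.degrees(np.arctan2(y[1],y[0])).round(1),'tilt',np.degrees(np.arccos(-y[2])).round(1))
zt=-(yd-(yd@y)*y); zt/=np.linalg.norm(zt); print('roll',np.arctan2(zt@Rm[:,0],zt@Rm[:,2]).round(3),'mism',np.degrees(np.arcsin(yd@y)).round(1))
P=np.array([.642,.056,.15])-.13*xd; print('to post',to(P),'above',to(P+.08*up))
print('tool comps of xd',(Rm.T@xd).round(3),'up',(Rm.T@up).round(3))
E
python3 st2.py
```

```text
t 24.45 [ 0.65 -0.2  -0.41  2.26 -0.52  0.53 -1.03] m 0.038 p [ 0.424  -0.0327  0.3317] F [ 0.6 -0.2  0.4] 0.589
y [ 0.568  0.048 -0.822] z [-0.037 -0.996 -0.083] az 4.8 tilt 34.8
roll 0.002 mism 5.9
to post [ 0.0374  0.2235 -0.0888] above [-0.0077  0.1578 -0.0955]
tool comps of xd [-0.825  0.561  0.059] up [-0.564 -0.822 -0.083]
```

Request:
{"method": "jog_arm", "body": {
  "series": [
    [0.04, 0.005, -0.035, 0, 0.05],
    [0.08, 0.01, -0.07, 0, 0.05],
    [0.135, 0.015, -0.1, 0, 0.05],
    [0.135, 0.015, -0.1, 0, 0.05]
  ]
}}

```text
time_s: 24.95
tool_pos: [0.3618, 0.0416, 0.2726]
tool_rot: [0.174, 0.224, 0.695, -0.661]
contact_force: [0.9, 0.2, -0.5]
grip_width: 0.58
```

```bash
python3 st2.py
```

```text
t 24.95 [-0.04 -0.23 -0.2   2.46  0.19  0.36 -2.06] m 0.005 p [0.3618 0.0416 0.2726] F [ 0.9  0.2 -0.5] 0.58
y [ 0.541  0.025 -0.841] z [-0.055 -0.996 -0.065] az 2.6 tilt 32.8
roll -0.001 mism 4.4
to post [-0.0584  0.2043 -0.0272] above [-0.1015  0.1371 -0.0324]
tool comps of xd [-0.843  0.536  0.04 ] up [-0.538 -0.841 -0.065]
```

Request:
{"method": "jog_arm", "body": {
  "series": [
    [0.3, -0.02, 0, 0, 0.05]
  ]
}}

```text
time_s: 25.08
tool_pos: [0.3396, 0.0548, 0.2565]
tool_rot: [0.164, 0.216, 0.694, -0.667]
contact_force: [-0.3, 0.4, -0.4]
grip_width: 0.591
```

Request:
{"method": "jog_arm", "body": {
  "series": [
    [0.3, -0.02, 0, 0, 0.05]
  ]
}}

```text
time_s: 25.2
tool_pos: [0.3157, 0.0758, 0.2485]
tool_rot: [0.15, 0.205, 0.692, -0.676]
contact_force: [-0.1, 0.7, -1.6]
grip_width: 0.587
```

```bash
python3 st2.py
```

```text
t 25.2 [-0.38 -0.24 -0.19  2.5   0.49  0.49 -2.61] m 0.001 p [0.3157 0.0758 0.2485] F [-0.1  0.7 -1.6] 0.587
y [ 0.487  0.001 -0.873] z [-0.07  -0.997 -0.041] az 0.2 tilt 29.1
roll 0.003 mism 2.8
to post [-0.1243  0.2009 -0.0025] above [-0.1631  0.131  -0.0057]
tool comps of xd [-0.874  0.484  0.026] up [-0.485 -0.873 -0.041]
```

Request:
{"method": "jog_arm", "body": {
  "series": [
    [0.3, -0.02, 0.1, 0, 0.05]
  ]
}}

```text
time_s: 25.32
tool_pos: [0.2954, 0.0831, 0.2428]
tool_rot: [-0.137, -0.195, -0.687, 0.687]
contact_force: [1.3, 0.5, -0.5]
grip_width: 0.585
```

Request:
{"method": "jog_arm", "body": {
  "series": [
    [0.3, 0.05, 0.1, 0, 0.05]
  ]
}}

```text
time_s: 25.45
tool_pos: [0.2714, 0.0927, 0.2368]
tool_rot: [-0.126, -0.181, -0.682, 0.697]
contact_force: [-0.3, -0.2, -0.0]
grip_width: 0.586
```

```bash
python3 st2.py
```

```text
t 25.45 [-0.57 -0.24 -0.21  2.5   0.48  0.64 -2.79] m 0.001 p [0.2714 0.0927 0.2368] F [-0.3 -0.2 -0. ] 0.586
y [ 0.422 -0.037 -0.906] z [-0.081 -0.997  0.003] az -5.0 tilt 25.1
roll 0.015 mism 0.2
to post [-0.1827  0.2005  0.0043] above [-0.2166  0.128   0.0045]
tool comps of xd [-0.905  0.424  0.015] up [-0.424 -0.906  0.003]
```

Request:
{"method": "jog_arm", "body": {
  "series": [
    [0.3, 0.1, 0.25, 0, 0.05]
  ]
}}

```text
time_s: 25.58
tool_pos: [0.2626, 0.0806, 0.2315]
tool_rot: [-0.113, -0.168, -0.677, 0.708]
contact_force: [-0.6, -0.8, 0.1]
grip_width: 0.583
```

Request:
{"method": "jog_arm", "body": {
  "series": [
    [0.3, 0.1, 0.25, 0, 0.05]
  ]
}}

```text
time_s: 25.7
tool_pos: [0.2545, 0.0663, 0.2267]
tool_rot: [-0.099, -0.155, -0.671, 0.718]
contact_force: [-0.2, 1.1, 0.4]
grip_width: 0.581
```

```bash
python3 st2.py
```

```text
t 25.7 [-0.48 -0.24 -0.21  2.5   0.38  0.68 -2.62] m 0.001 p [0.2545 0.0663 0.2267] F [-0.2  1.1  0.4] 0.581
y [ 0.35  -0.079 -0.934] z [-0.089 -0.995  0.05 ] az -12.7 tilt 21.0
roll 0.024 mism -2.6
to post [-0.2134  0.1807 -0.029 ] above [-0.2418  0.106  -0.025 ]
tool comps of xd [-0.934  0.356  0.007] up [-0.355 -0.934  0.05 ]
```

Tilt is 21° and falling about 2° per step. I keep going.

Request:
{"method": "jog_arm", "body": {
  "series": [
    [0.3, 0.0, 0.0, 0, 0.05]
  ]
}}

```text
time_s: 25.82
tool_pos: [0.2232, 0.0845, 0.2245]
tool_rot: [-0.085, -0.153, -0.666, 0.725]
contact_force: [0.7, 1.7, 0.3]
grip_width: 0.583
```

Request:
{"method": "jog_arm", "body": {
  "series": [
    [0.3, 0.0, 0.0, 0, 0.05]
  ]
}}

```text
time_s: 25.95
tool_pos: [0.1873, 0.1121, 0.2187]
tool_rot: [-0.088, -0.138, -0.665, 0.729]
contact_force: [0.6, 0.4, -0.0]
grip_width: 0.588
```

Request:
{"method": "jog_arm", "body": {
  "series": [
    [0.3, 0.0, 0.0, 0, 0.05]
  ]
}}

```text
time_s: 26.08
tool_pos: [0.1526, 0.1312, 0.2075]
tool_rot: [-0.082, -0.122, -0.662, 0.735]
contact_force: [-0.0, 0.8, 0.9]
grip_width: 0.586
```

```bash
python3 st2.py
```

```text
t 26.07 [-0.35 -0.24 -0.79  2.5   0.2   0.8  -2.89] m 0.002 p [0.1526 0.1312 0.2075] F [-0.   0.8  0.9] 0.586
y [ 0.282 -0.111 -0.953] z [-0.07  -0.993  0.095] az -21.5 tilt 17.7
roll 0.052 mism -4.8
to post [-0.3304  0.1824  0.0315] above [-0.3535  0.1062  0.0391]
tool comps of xd [-0.956  0.292  0.025] up [-0.288 -0.953  0.095]
```

```bash
cat > sim2.py <<'E'
from plan3 import *
import sim
from kin import *
p,Rm,o=tool(); y=Rm[:,1]; q0=o['joint_pos']
yd=np.array([.096,.995,0]); xd=np.array([.995,-.096,0]); P=np.array([.642,.056,.15])-.13*xd
zt=-(yd-(yd@y)*y); zt/=np.linalg.norm(zt); f=np.arctan2(zt@Rm[:,0],zt@Rm[:,2])
for ff in (f,f-np.pi if f>0 else f+np.pi,):
    q=q0.copy(); pc=p; print('roll',ff); R2=R.from_rotvec(y*ff).as_matrix()@Rm
    for i,T in enumerate([P+[-.1,-.02,.13],P+.09*up,P+.02*up,P,P-.06*xd]):
        Tt=T+.019*y; n=16
        for k in range(n):
            a=(k+1)/n; q=sim.step(q,pc+(Tt-pc)*a,R.from_rotvec(y*ff*a).as_matrix()@Rm if i==0 else R2)
        pc=Tt; print(T.round(3),to(T),q.round(2),margin(q).round(2))
E
python3 sim2.py
```

```text
roll 0.05202198277798112
[0.413 0.048 0.28 ] [-0.273   0.0325  0.0707] [-0.11  0.02 -0.23  2.15  0.31  0.75 -2.23] 0.26
[0.513 0.068 0.24 ] [-0.3563  0.0967  0.0401] [-0.14  0.24 -0.21  2.02  0.4   0.69 -2.3 ] 0.48
[0.513 0.068 0.17 ] [-0.3362  0.1634  0.0334] [-0.2   0.33 -0.15  2.13  0.53  0.51 -2.45] 0.34
[0.513 0.068 0.15 ] [-0.3304  0.1824  0.0315] [-0.22  0.36 -0.12  2.15  0.57  0.45 -2.5 ] 0.28
[0.453 0.074 0.15 ] [-0.2731  0.1649  0.03  ] [-0.31  0.3  -0.08  2.28  0.62  0.41 -2.61] 0.22
roll -3.089570670811812
[0.413 0.048 0.28 ] [-0.273   0.0325  0.0707] [-0.54  0.02  0.2   2.15  0.29  0.75  0.93] 0.26
[0.513 0.068 0.24 ] [-0.3563  0.0967  0.0401] [-0.48  0.24  0.21  2.02  0.22  0.65  1.02] 0.48
[0.513 0.068 0.17 ] [-0.3362  0.1634  0.0334] [-0.48  0.34  0.23  2.13  0.25  0.45  0.98] 0.28
[0.513 0.068 0.15 ] [-0.3304  0.1824  0.0315] [-0.49  0.37  0.24  2.15  0.26  0.39  0.96] 0.22
[0.453 0.074 0.15 ] [-0.2731  0.1649  0.03  ] [-0.61  0.31  0.31  2.28  0.31  0.34  0.86] 0.17
```

No flip of the wrist is needed and the margins are fine. I move above the post.

Request:
{"method": "jog_arm", "body": {
  "series": [
    [-0.04, 0.005, 0.012, 0.01, 0.045],
    [-0.09, 0.012, 0.025, 0.02, 0.045],
    [-0.14, 0.018, 0.04, 0.03, 0.045],
    [-0.19, 0.022, 0.05, 0.04, 0.045],
    [-0.235, 0.028, 0.06, 0.05, 0.045],
    [-0.273, 0.033, 0.07, 0.052, 0.045],
    [-0.3, 0.05, 0.06, 0.052, 0.045],
    [-0.33, 0.075, 0.05, 0.052, 0.045],
    [-0.356, 0.09, 0.04, 0.052, 0.045],
    [-0.356, 0.09, 0.04, 0.052, 0.045]
  ]
}}

```text
time_s: 27.32
tool_pos: [0.5166, 0.0679, 0.2265]
tool_rot: [-0.065, -0.14, -0.664, 0.732]
contact_force: [-0.8, -0.0, 0.2]
grip_width: 0.532
```

```bash
python3 st2.py
python3 - <<'E'
from h import *
s=snap('wrist','w20'); snap('scene','s20')
xd=np.array([.995,-.096,0]);P=np.array([.642,.056,.15])-.13*xd
im=s['frame'][:,:,::-1].copy()
for dx in (0,):
  for a in (-.007,.007):
    for b in (-.007,.007):
        u=proj(s,P+[0,0,.015]+a*xd+b*np.array([.096,.995,0]))[0]; print(u.round(1)); cv2.circle(im,tuple(int(v) for v in u.round()),2,(0,0,255),-1)
cv2.imwrite('pics/w20m.png',im)
E
```

```text
t 27.32 [-0.15  0.23 -0.2   2.01  0.38  0.7  -2.29] m 0.47 p [0.5166 0.0679 0.2265] F [-0.8 -0.   0.2] 0.532
y [ 0.28  -0.11  -0.954] z [-0.119 -0.99   0.08 ] az -21.5 tilt 17.5
roll 0.001 mism -4.8
to post [ 0.026   0.0908 -0.0062] above [0.0028 0.0145 0.0002]
tool comps of xd [-0.957  0.289 -0.023] up [-0.29  -0.954  0.08 ]
[285.8 271.2]
[264.2 271.9]
[285.3 249.7]
[263.7 250.4]
```

View pics/w20m.png

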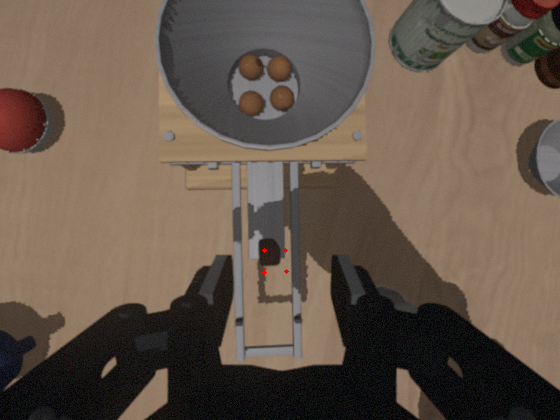

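View pics/s20.png

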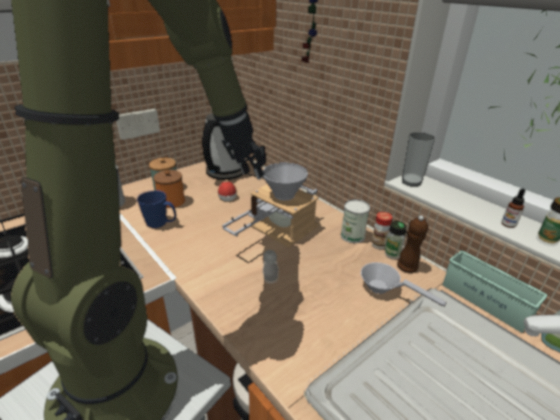

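Run:
```python
import cv2
im=cv2.imread('pics/w20.png')[225:360,215:325]; cv2.imwrite('pics/w20c.png',cv2.convertScaleAbs(cv2.resize(im,None,fx=5,fy=4.4,interpolation=cv2.INTER_CUBIC),alpha=1.6,beta=10))
```

```text
(no output)
```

View pics/w20c.png

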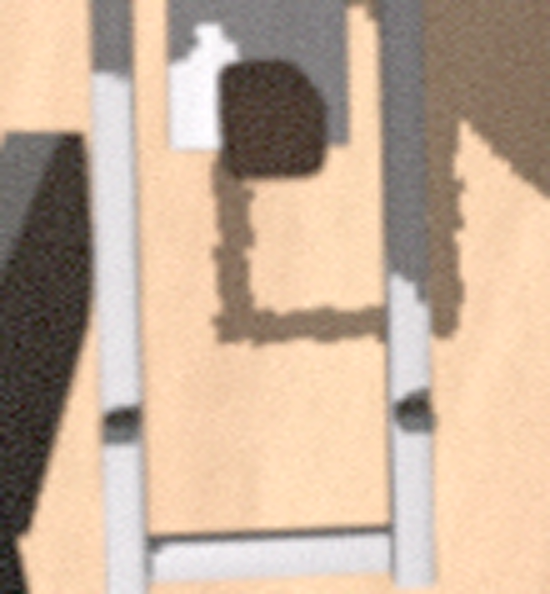

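Run:
```python
from h import *
s=load('w20'); xd=np.array([.995,-.096,0])
c=lambda x,y:(215+(x+.5)/5-.5,225+(y+.5)/4.4-.5)
Pt=onplane(s,[c(275,132)],.165)[0]; fins=onplane(s,[c(121,412),c(413,400)],.115); print('post',Pt.round(4),'fins',fins.round(4),'mid',fins.mean(0).round(4),'dist',np.linalg.norm((Pt-fins.mean(0))[:2]))
d=fins[0]-fins[1]; print('fin dir az',np.degrees(np.arctan2(d[1],d[0])),np.linalg.norm(d))
# rails left edges
r=onplane(s,[c(140,80),c(155,520),c(385,80),c(392,520)],.106); 
for a,b in ((0,1),(2,3)): e=r[a]-r[b]; print('rail az',np.degrees(np.arctan2(e[1],e[0])))
F=onplane(s,[(266,41)],.19); print('funnel',F)
G=np.array([Pt[0],Pt[1],.15]); print(to(G+[0,0,.03]),to(G),to(G-.06*xd))
```

```text
post [0.5171 0.0713 0.165 ] fins [[0.4634 0.1002 0.115 ]
 [0.459  0.0537 0.115 ]] mid [0.4612 0.077  0.115 ] dist 0.05618762647465655
fin dir az 84.58204711805838 0.04670309819466883
rail az -5.2865776890438045
rail az -5.967157769740124
funnel [[0.64434348 0.05952833 0.19      ]]
[ 0.012   0.0643 -0.0082] [ 0.0207  0.0929 -0.0106] [ 0.0781  0.0755 -0.0091]
```

Request:
{"method": "jog_arm", "body": {
  "series": [
    [0.006, 0.02, -0.006, 0, 0.045],
    [0.01, 0.045, -0.009, 0, 0.045],
    [0.015, 0.07, -0.01, 0, 0.045],
    [0.019, 0.085, -0.0105, 0, 0.045],
    [0.0205, 0.093, -0.0105, 0, 0.045],
    [0.0205, 0.093, -0.0105, 0, 0.045]
  ]
}}

```text
time_s: 28.18
tool_pos: [0.5221, 0.069, 0.1319]
tool_rot: [-0.065, -0.14, -0.663, 0.732]
contact_force: [-0.9, -0.2, 0.1]
grip_width: 0.524
```

```bash
python3 st2.py
python3 - <<'E'
from h import *
s=snap('wrist','w21'); snap('scene','s21'); snap('top','t21')
E
```

```text
t 28.18 [-0.23  0.37 -0.11  2.14  0.56  0.46 -2.48] m 0.288 p [0.5221 0.069  0.1319] F [-0.9 -0.2  0.1] 0.524
y [ 0.28  -0.111 -0.954] z [-0.119 -0.99   0.081] az -21.7 tilt 17.5
roll 0.001 mism -4.8
to post [ 0.0037 -0.0009  0.0031] above [-0.0195 -0.0772  0.0096]
tool comps of xd [-0.957  0.289 -0.023] up [-0.29  -0.954  0.081]
```

View pics/w21.png

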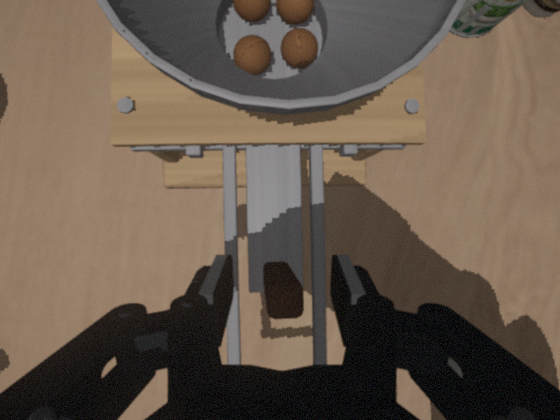

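The post, at about (284,300), stands between the pads. I close on it.

Request:
{"method": "jog_arm", "body": {
  "series": [
    [0, 0, 0, 0, 0.02],
    [0, 0, 0, 0, 0.01],
    [0, 0, 0, 0, 0.0],
    [0, 0, 0, 0, 0.0],
    [0, 0, 0, 0, 0.0],
    [0, 0, 0, 0, 0.0]
  ],
  "grip_force": 60
}}

```text
time_s: 29.08
tool_pos: [0.5231, 0.0688, 0.1334]
tool_rot: [-0.065, -0.141, -0.664, 0.732]
contact_force: [-2.8, -3.8, 6.5]
grip_width: 0.166
```

```bash
python3 st2.py
python3 - <<'E'
from h import *
s=snap('wrist','w22')
xd=np.array([.995,-.096,0]);p,Rm,o=tool()
for d in (.03,.06): print(d,(Rm.T@(-d*xd)).round(4))
E
```

```text
t 29.07 [-0.23  0.37 -0.11  2.14  0.56  0.46 -2.48] m 0.288 p [0.5231 0.0688 0.1334] F [-2.8 -3.8  6.5] 0.166
y [ 0.282 -0.111 -0.953] z [-0.121 -0.989  0.079] az -21.4 tilt 17.7
roll -0.001 mism -4.8
to post [0.005  0.0002 0.0029] above [-0.0184 -0.076   0.0092]
tool comps of xd [-0.956  0.292 -0.026] up [-0.293 -0.953  0.079]
0.03 [ 0.0287 -0.0087  0.0008]
0.06 [ 0.0573 -0.0175  0.0015]
```

View pics/w22.png

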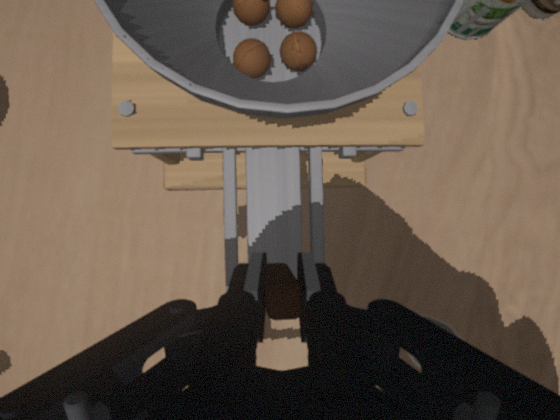

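Gripped. Now I pull the slide straight back 60 mm.

Request:
{"method": "jog_arm", "body": {
  "series": [
    [0.0095, -0.003, 0.0, 0, 0],
    [0.019, -0.006, 0.0005, 0, 0],
    [0.029, -0.009, 0.001, 0, 0],
    [0.038, -0.0115, 0.001, 0, 0],
    [0.048, -0.0145, 0.0015, 0, 0],
    [0.0573, -0.0175, 0.0015, 0, 0],
    [0.0573, -0.0175, 0.0015, 0, 0],
    [0.0573, -0.0175, 0.0015, 0, 0]
  ],
  "grip_force": 80
}}

```text
time_s: 30.12
tool_pos: [0.4639, 0.0746, 0.1336]
tool_rot: [-0.065, -0.142, -0.664, 0.731]
contact_force: [7.7, -5.0, -7.6]
grip_width: 0.156
```

```bash
python3 st2.py
python3 - <<'E'
from h import *
xd=np.array([.995,-.096,0]);p,Rm,o=tool(); d=p-np.array([.5231,.0688,.1334]); print('moved',(-d@xd).round(4),'lat',(d@np.array([.096,.995,0])).round(4),'z',d[2].round(4))
for n in ('wrist','scene','top'): s=snap(n,n[0]+'23')
s=load('t23'); im=s['frame'][130:265,215:345,::-1]; cv2.imwrite('pics/t23c.png',cv2.resize(im,None,fx=4,fy=4,interpolation=cv2.INTER_CUBIC))
s=load('s23'); im=s['frame'][150:290,190:350,::-1]; cv2.imwrite('pics/s23c.png',cv2.resize(im,None,fx=4,fy=4,interpolation=cv2.INTER_CUBIC))
E
```

```text
t 30.12 [-0.32  0.3  -0.07  2.27  0.6   0.41 -2.6 ] m 0.234 p [0.4639 0.0746 0.1336] F [ 7.7 -5.  -7.6] 0.156
y [ 0.284 -0.11  -0.953] z [-0.122 -0.989  0.078] az -21.2 tilt 17.7
roll -0.002 mism -4.7
to post [-0.0517  0.0179  0.0014] above [-0.0753 -0.0583  0.0077]
tool comps of xd [-0.955  0.293 -0.026] up [-0.294 -0.953  0.078]
moved 0.0594 lat 0.0001 z 0.0002
```

View pics/w23.png

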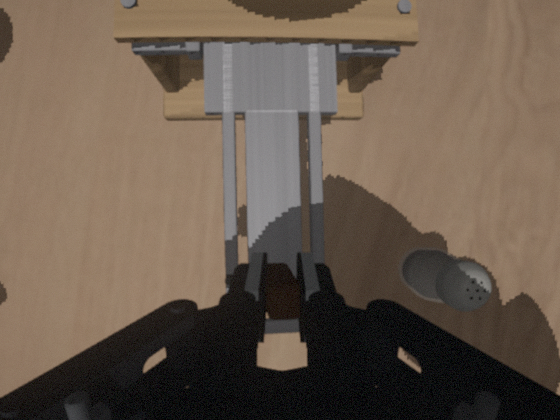

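View pics/s23c.png

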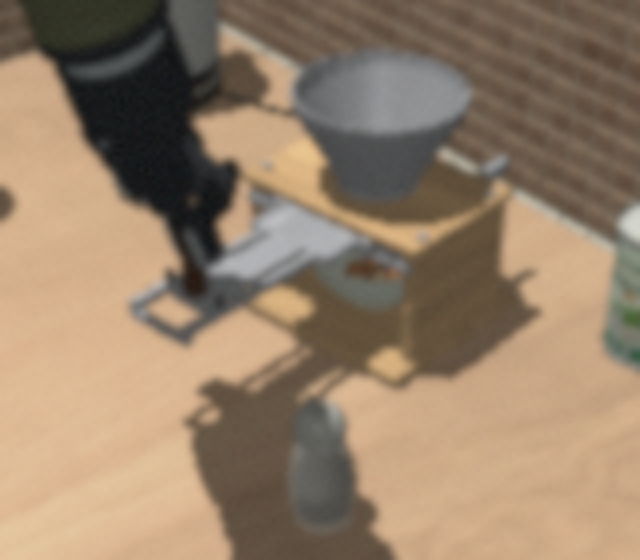

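View pics/t23c.png

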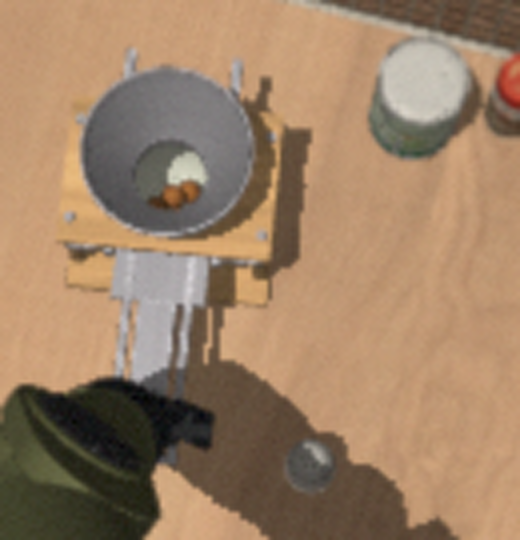

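Request:
{"method": "jog_arm", "body": {
  "series": [
    [0.001, 0, 0, 0, 0],
    [0.001, 0, 0, 0, 0],
    [0.001, 0, 0, 0, 0],
    [0.001, 0, 0, 0, 0]
  ]
}}

```text
time_s: 30.78
tool_pos: [0.4638, 0.0746, 0.1336]
tool_rot: [-0.065, -0.143, -0.664, 0.731]
contact_force: [7.2, -5.9, -6.7]
grip_width: 0.158
```

Run:
```python
from h import *
xd=np.array([.995,-.096,0]);p,Rm,o=tool(); d=p-np.array([.5231,.0688,.1334]); print('moved',(-d@xd).round(4),o['contact_force'].round(1),np.abs(o['dq']).max().round(3),o['grip_width'])
for n in ('scene','top'): s=snap(n,n[0]+'24')
s=load('t24'); im=s['frame'][150:195,230:290,::-1]; a=cv2.resize(im,(600,450),interpolation=cv2.INTER_CUBIC); cv2.imwrite('pics/t24c.png',a)
s=load('s24'); im=s['frame'][185:245,215:305,::-1]; cv2.imwrite('pics/s24c.png',cv2.resize(im,None,fx=8,fy=8,interpolation=cv2.INTER_CUBIC))
# scoop and bystander check: fins/post alignment in scene
s0=load('top0')
```

```text
moved 0.0596 [ 7.2 -5.9 -6.7] 0.002 0.15783167194986727
```

View pics/t24c.png

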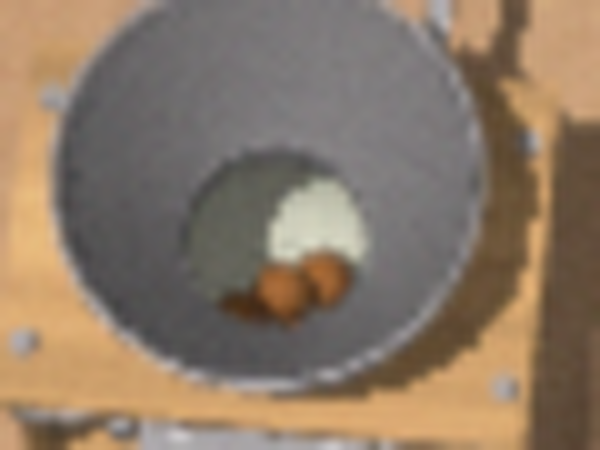

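View pics/s24c.png

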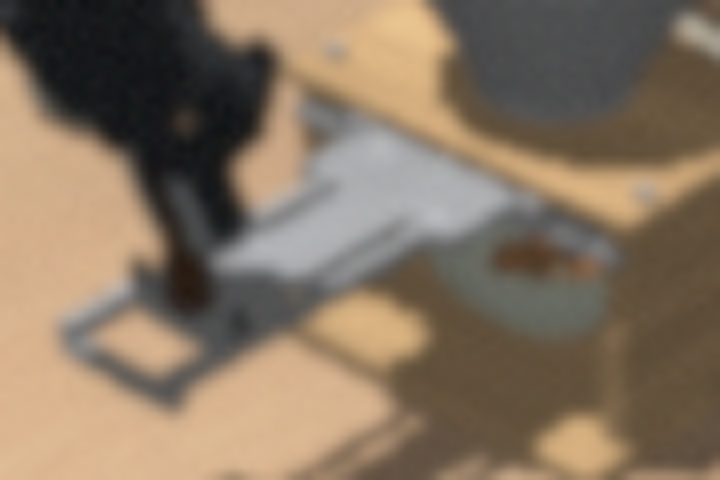

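View pics/s24.png

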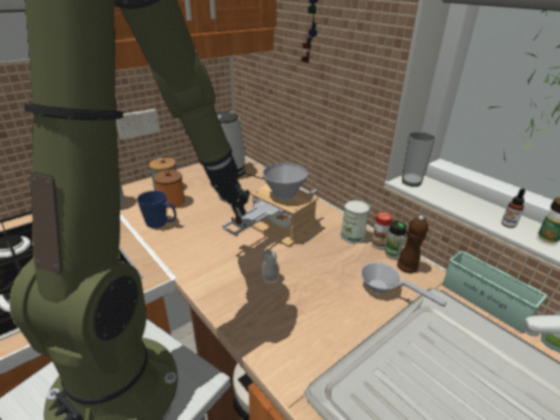

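The post stands between the two fins. The nuts show through the open throat, top crop (283,293) and (325,278), and in the bowl in the scene view. I check their height by crossing the two views, to be sure none hangs in the throat.

Run:
```python
from h import *
t=load('t24'); s=load('s24')
A=[(230+283/10-.45,150+293/10-.45),(230+325/10-.45,150+278/10-.45),(230+245/10-.45,150+303/10-.45)]
B=[(215+520/8-.45,185+258/8-.45),(215+585/8-.45,185+268/8-.45)]
for z in (.03,.06,.1):
    print(z,'top',(onplane(t,A,z)[:,:2]).round(3).tolist(),'scene',(onplane(s,B,z)[:,:2]).round(3).tolist())
to_,dt=ray(t,A); so,ds=ray(s,B)
for i in range(3):
    for j in range(2):
        M=np.c_[dt[i],-ds[j]]; k,*_=np.linalg.lstsq(M,so-to_,rcond=None); a=to_+k[0]*dt[i]; b=so+k[1]*ds[j]; print(i,j,((a+b)/2).round(3),np.linalg.norm(a-b).round(3))
# bystander shifts: compare top0 and t24
for n in ('top0','t24','t15'): 
    print(n)
f0=load('top0')['frame'].astype(int); f1=t['frame'].astype(int)
d=np.abs(f1-f0).sum(2); 
for name,(x0,y0,x1,y1) in dict(mug=(138,232,180,260),timer=(170,162,192,184)).items(): print(name,'mean diff',d[y0:y1,x0:x1].mean().round(1))
```

```text
0.03 top [[0.65, 0.06], [0.655, 0.046], [0.646, 0.073]] scene [[0.643, 0.07], [0.652, 0.045]]
0.06 top [[0.642, 0.059], [0.647, 0.045], [0.639, 0.071]] scene [[0.605, 0.043], [0.614, 0.02]]
0.1 top [[0.632, 0.057], [0.637, 0.044], [0.628, 0.069]] scene [[0.555, 0.009], [0.564, -0.013]]
0 0 [0.645 0.064 0.032] 0.011
0 1 [0.656 0.055 0.023] 0.014
1 0 [0.644 0.055 0.037] 0.025
1 1 [0.655 0.046 0.028] 0.001
2 0 [0.647 0.073 0.027] 0.001
2 1 [0.657 0.063 0.019] 0.026
top0
t24
t15
mug mean diff 21.1
timer mean diff 25.3
```

The rays cross at z ≈ 0.027–0.032 m, which is the bowl's floor, and both throat and funnel are clear. The slide is 59.6 mm out and still, the scoop stands free, and nothing else has moved. I hand the job in.

```bash
python3 -c "
from rig import finish_job, observe
print(observe()['time_s']); print(finish_job())"
```

```text
30.875
the job is handed in; nothing more can be done
None
```

I tipped all four hazelnuts into the funnel with the slide in, stood the empty scoop upright and let go of it. I then gripped the post, pulled the slide to the mark and handed the job in at 30.9 s still holding it.

- **How it was tipped:** the moves only allow turning about the finger axis. I pushed the arm against its reach limits to tilt the tool, gripped the handle at a slant and rolled the wrist to pour. I lost most of that tilt the same way before gripping the post. Several joints sat at their printed limits while I did this, with readings up to about 0.004 rad past the rounded values.
- **Slide:** by tool displacement it is 59.6 mm out and still. The post lies between the two fins in the scene picture. A wrist-camera measurement before the pull gave 56 mm from post to fins instead of 60; I put that down to picture error.
- **Nuts:** all four were seen in the funnel after the pour. At the end three were seen, and the two I could cross between views lie at bowl-floor height (z about 0.03 m). The fourth was hidden from view; the funnel and throat were empty and none showed outside the bowl.
- **Scoop and other things:** the scoop stands upright and free on the worktop, about 0.1 m from where it started. The mug, the timer and the salt shaker show no visible shift. I did not measure their positions, or the bowl's, at the end.

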